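Change over a two-station pad printer

TASK

Change the pad printer over to the next job. First turn the air regulator's knob fully anticlockwise to its stop, before you pick anything up; then put all the finished white housings from the bench into the blue tote, and seat on each of the two stud plates on the shuttle carriage the flange whose bolt holes match its studs, flush down on the plate. Leave the third flange lying on the bench, and do not disturb the ink tin, the tape or the screwdriver.

Things in the scene. Friction and masses are not known exactly. Their poses are not given: they have to be found in the camera images.
- flange_a: loose aluminium flange disc, 108 mm diameter, 10 mm thick, 0.34 kg, with 4 holes at (x, y) = (+-28, +-31) mm right through, 14 mm diameter; origin at centre of underside, z up. Grip it by the blue plastic part nest on top, clear of the holes: a block 60 mm long (x), 44 mm wide (y), reaching from 10 to 50 mm above the origin, with an 18 mm deep trough along x between 3 mm lips.
- flange_b: loose aluminium flange disc, 108 mm diameter, 10 mm thick, 0.34 kg, with 3 holes at (-24, -32), (-24, +32) and (+40, 0) mm right through, 14 mm diameter; origin at centre of underside, z up. Grip it by the blue plastic part nest on top, clear of the holes: a block 60 mm long (x), 44 mm wide (y), reaching from 10 to 50 mm above the origin, with an 18 mm deep trough along x between 3 mm lips.
- flange_c: loose aluminium flange disc, 108 mm diameter, 10 mm thick, 0.34 kg, with 4 holes at (+-20, +-36) mm right through, 14 mm diameter; origin at centre of underside, z up. Grip it by the blue plastic part nest on top, clear of the holes: a block 60 mm long (x), 44 mm wide (y), reaching from 10 to 50 mm above the origin, with an 18 mm deep trough along x between 3 mm lips.
- plate_a: dark steel stud plate, fixed, 112 mm diameter, 12 mm thick, origin at centre of underside; coned brass studs, 10 mm diameter, stand 22 mm above its top, placed to suit flange_a: 4 studs at (x, y) = (+-28, +-31) mm in its own axes. Two of the plates are on the shuttle carriage, the third is a spare on the green stand; which varies.
- plate_b: dark steel stud plate, fixed, 112 mm diameter, 12 mm thick, origin at centre of underside; coned brass studs, 10 mm diameter, stand 22 mm above its top, placed to suit flange_b: 3 studs at (-24, -32), (-24, +32) and (+40, 0) mm in its own axes. Two of the plates are on the shuttle carriage, the third is a spare on the green stand; which varies.
- plate_c: dark steel stud plate, fixed, 112 mm diameter, 12 mm thick, origin at centre of underside; coned brass studs, 10 mm diameter, stand 22 mm above its top, placed to suit flange_c: 4 studs at (+-20, +-36) mm in its own axes. Two of the plates are on the shuttle carriage, the third is a spare on the green stand; which varies.
- carriage: aluminium shuttle carriage of the pad printer, fixed, 130 mm (x) by 290 mm (y) by 20 mm, origin at the centre of its underside, which is 30 mm above the bench; its two stations are 75 mm to either side of the origin along y and carry one stud plate each on the carriage's top (50 mm above the bench)
- stand: green riser block 130 x 130 x 50 mm, fixed on the bench, origin at the centre of its underside; the spare stud plate sits on it. Nothing to do here
- knob (a joint): angle of the air regulator's knob in rad: 0 is the anticlockwise end stop (air off), it grows as the knob is turned clockwise as seen from above, up to 4.2; friction about 0.06 N m, stays where it is left
- knob_top (a point): centre of the top face of the air regulator's black ribbed round knob; upright axis, 44 mm diameter, 34 mm tall, white pointer line on top; the knob sits 54 mm above the bench on a grey regulator body 44 mm square with a gauge on its robot side, fixed to the bench
- housing_1: finished white oval plastic tube, the printed housing, 100 mm long (its y), 36 mm wide (its x), 26 mm high, with a small black printed mark; lies flat on the bench, origin at the centre of its underside; 80 g. May be absent
- housing_2: finished white oval plastic tube, the printed housing, 100 mm long (its y), 36 mm wide (its x), 26 mm high, with a small black printed mark; lies flat on the bench, origin at the centre of its underside; 80 g. May be absent
- housing_3: finished white oval plastic tube, the printed housing, 100 mm long (its y), 36 mm wide (its x), 26 mm high, with a small black printed mark; lies flat on the bench, origin at the centre of its underside; 80 g. May be absent
- housing_4: finished white oval plastic tube, the printed housing, 100 mm long (its y), 36 mm wide (its x), 26 mm high, with a small black printed mark; lies flat on the bench, origin at the centre of its underside; 80 g. May be absent
- tote: blue open plastic tote, fixed on the bench, outside 360 mm (x) by 160 mm (y) by 55 mm high, walls and floor 5 mm; origin at the centre of its underside
- ink_tin: closed ink tin, 66 mm diameter, 75 mm high, standing; origin at the centre of its underside; bystander
- tape_roll: roll of yellow tape lying flat, 90 mm diameter, 40 mm high; origin at the centre of its underside; bystander
- screwdriver: screwdriver with a red handle, 200 mm long (x), 26 mm high, lying on the bench; origin under its middle; bystander
Not all that is in view belongs to the job. What is shaped like the flange_b but purple is not meant. Leave any turquoise look-alike of the housing_3 alone.

How it is judged (in metres and radians):
On the way:
1. the air regulator's knob is at its anticlockwise end stop (within 0.09 rad) (value of joint knob below 0.09 rad), for 0.2 s.
At the end, for the whole second after the job is handed in: Knob within 0.09 rad of its anticlockwise stop; each plate on the carriage bears its matching flange at rest, centred to 5 mm, flush to 2.5 mm and 0.04 rad; the third flange lies flat on the bench, moved less than 80 mm; every housing present rests in the tote, its underside below 45 mm (value of joint knob below 0.09 rad and ((horizontal distance between plate_a and carriage above 0.15 m and distance of flange_a from where it was at the start of the episode below 0.08 m and height (world z) of flange_a below 0.01 m and angle between flange_a's own z axis and vertical below 0.1 rad) or (horizontal distance between plate_a and carriage below 0.15 m and horizontal distance between flange_a and plate_a below 0.005 m and z of flange_a in the frame of plate_a between 0.009 and 0.0145 m and angle between the z axis of flange_a and the z axis of plate_a, either way round below 0.04 rad and linear speed of flange_a below 0.02 m/s)) and ((horizontal distance between plate_b and carriage above 0.15 m and distance of flange_b from where it was at the start of the episode below 0.08 m and height (world z) of flange_b below 0.01 m and angle between flange_b's own z axis and vertical below 0.1 rad) or (horizontal distance between plate_b and carriage below 0.15 m and horizontal distance between flange_b and plate_b below 0.005 m and z of flange_b in the frame of plate_b between 0.009 and 0.0145 m and angle between the z axis of flange_b and the z axis of plate_b, either way round below 0.04 rad and linear speed of flange_b below 0.02 m/s)) and ((horizontal distance between plate_c and carriage above 0.15 m and distance of flange_c from where it was at the start of the episode below 0.08 m and height (world z) of flange_c below 0.01 m and angle between flange_c's own z axis and vertical below 0.1 rad) or (horizontal distance between plate_c and carriage below 0.15 m and horizontal distance between flange_c and plate_c below 0.005 m and z of flange_c in the frame of plate_c between 0.009 and 0.0145 m and angle between the z axis of flange_c and the z axis of plate_c, either way round below 0.04 rad and linear speed of flange_c below 0.02 m/s)) and x of housing_1 in the frame of tote between -0.175 and 0.175 m and y of housing_1 in the frame of tote between -0.075 and 0.075 m and z of each of housing_1, housing_2, housing_3, housing_4 in the frame of tote below 0.045 m and linear speed of each of housing_1, housing_2, housing_3, housing_4 below 0.02 m/s and x of housing_2 in the frame of tote between -0.175 and 0.175 m and y of housing_2 in the frame of tote between -0.075 and 0.075 m and x of housing_3 in the frame of tote between -0.175 and 0.175 m and y of housing_3 in the frame of tote between -0.075 and 0.075 m and x of housing_4 in the frame of tote between -0.175 and 0.175 m and y of housing_4 in the frame of tote between -0.075 and 0.075 m); the robot touches nothing.
It fails at once if a housing or flange is lifted while the air is still on (knob more than 0.15 rad from its anticlockwise stop) (value of joint knob above 0.15 rad and height (world z) of any of flange_a, flange_b, flange_c, housing_1, housing_2, housing_3, housing_4 above 0.04 m).
It fails at once if the ink tin, tape roll or screwdriver is pushed more than 40 mm or knocked over (distance of any of ink_tin, tape_roll, screwdriver from where it was at the start of the episode above 0.04 m or angle between any of ink_tin, tape_roll's own z axis and vertical above 0.5 rad).
Of housing_1, housing_2, housing_3, housing_4 only 2 to 4 are there at a start; the rules pass over those that are not, and their reading is None.
At some moment in a run one of housing_1, housing_2, housing_3, housing_4, flange_a, flange_b, flange_c may be knocked a few centimetres aside while the robot is not near it.
Once in a run the grip may slacken for a moment while it holds something.
It also fails if it takes over 210 s, if anything falls off the work surface, if the arm or the gripper's body presses on something with over 40 N, if the wrist force passes 120 N, or if a joint passes its speed limit or range.

ROBOT

A 7-joint arm with a two-finger parallel gripper is mounted at the origin on the work surface. World frame = base frame: x ahead of the robot, y to its left, z up, the work surface at z = 0. Lengths are in mm, angles in degrees, forces in N, time in s.
With the tool pointing down it reaches from about 400 to 925 mm from the base axis. Payload 4.1 kg.
Tool frame: the origin (TCP) lies between the finger pads; the fingertips stand 11 mm ahead of it and the grasp point (between the pads) lies 8 mm behind it; z points along the fingers, y is the direction in which the jaws open and shut (so a half turn about z gives the same grasp; the last joint's range is limited). The gripper opens to 85 mm and grips with 20 to 120 N. Pads are 22 mm wide; open, the fingers measure 114 mm over their backs; the gripper's body (76 mm by 85 mm) begins 54 mm behind the grasp point. The pads swing forward as they close: fully open they stand 13 mm farther back than shut.
Start: joints at [69.213, 22.827, 2.584, 88.041, -1.071, 69.15, -2.905], TCP at [169.524, -627.538, 242.347] pointing down, gripper open.
Joint ranges: [-161.44, 161.44], [-28.35, 127.94], [-78.24, 83.42], [0, 140.83], [-78.03, 258.03], [13.02, 114.36], [-168.23, 168.23]. Speed limits (degrees/s): [147.25, 147.25, 180, 180, 180, 180, 180].

INTERFACE

Orientations are given as a 3x3 rotation matrix whose columns are the frame's x, y, z axes.
In Python, from rig import get_state, grab_frame, finish_job gives the robot as it stands.
- The arm moves only by the tool servo_tool, never from a script. Its argument "motion" is a list of rows, each an object with "translation": the shift along the tool's x, y, z in cm, a list of three; "angular": the turn, a rotation vector about the tool's x, y, z in degrees, a list of three. In form: [{"translation": [x, y, z], "angular": [wx, wy, wz]}, ...]. A call has 1 to 5 rows; each row is the pose to reach, as a shift and turn from the pose commanded when the call began, along the tool's axes at that moment; what a row does not reach only later rows make up. A row lasts 1/12 s, in which the tool goes at most 41.7 mm and 7.16 degrees, less where a joint would pass 70% of its speed; a pose out of reach is approached as far as the arm can. A call with a gripper value outside its range is refused whole. "hand" is the gripper command: -1 is fully open, 1 is shut, values between are in proportion, set as the call begins (left out, the last holds). The fingers move at their own pace and stop on an object; "newtons" is the grip in N (left out, the last holds). Time passes only in rows, so rows that repeat a pose let the fingers close. It gives the time, the measured TCP pose, the force and the opening at its end, in the units of the state.
- get_state(): the state, without advancing time (a new reading comes with each control period).
- grab_frame(name): name is "scene" or "side" or "wrist"; returns a dict with "frame" (420x560x3 uint8, blue, green, red), "depth" (420x560 float32, mm along the optical axis (not along the pixel's ray), 0 where there is no reading), "vfov" (degrees; the focal length in pixels is half the picture's height over the tangent of half this angle, whatever the lens; pixels are square), "cx", "cy" (the principal point, pixels), "camera_from_world" (4x4, takes a point from world to camera coordinates); the wrist camera has in their place "T_tool_cam" (4x4, takes a point from camera to tool coordinates, whose origin is the TCP and whose axes are the flange's). Camera axes: x right, y up, looking along -z (the intrinsics and any distortion apply to the point x, -y, -z); pixel columns grow to the right and rows downward; lengths in mm; the calibration is good to about 2 mm. A picture is of the moment at which its call begins: read the wrist's pose just before it.
- finish_job(): hands the job in, once; it reports no verdict.
The state is a dict: "t": time; "q": joint angles; "joint_vel": joint speeds; "tau": joint torques, N m; "tcp_pos": TCP position; "orientation": TCP orientation; "force": force on the tool from outside, world axes, zero at the start; "ft_torque": the same for the moment, N m; "width": opening from 0.0 (shut) to 1.0 (fully open).
Only numpy, scipy, OpenCV 4.12 (cv2) and the standard library are available. Lean on these libraries where they do the work, as an engineer would, in place of code of your own. Each camera call takes 0.05 s, during which the arm holds its last target. There are 200 camera calls.

## Working session

There is one attempt and no reset: what is moved stays moved. The work goes in short steps, Python scripts to look and compute and a tool call to move; the robot and the scene stay as the last step left them, time stands still between calls to the robot, and variables do not carry over. Pictures are saved under pics/ and viewed, about 12 in all and at most 16, crops included, and the job is handed in when it is done.

Besides the shell and the picture viewer there is one more tool, called after "Emit:" as name(argument=value, ...) on one line, values as JSON. servo_tool: Moves the arm, as the interface text tells. Its arguments: {"type":"object","properties":{"motion":{"type":"array"},"hand":{"type":"number"},"newtons":{"type":"number"}},"required":["motion"]}

```bash
ls; mkdir -p pics; python3 - <<'E'
from rig import *
import cv2,pickle
s=get_state();print(s)
for n in("scene","side","wrist"):
    f=grab_frame(n);cv2.imwrite(f"pics/{n}0.png",f["frame"]);pickle.dump(f,open(f"{n}0.pkl","wb"))
    print(n,{k:v for k,v in f.items() if k not in("frame","depth")},(f["depth"]>0).mean())
E
```

```text
pics
{'t': 0.0, 'q': array([69.21361199, 22.87409221,  2.5799887 , 88.1139116 , -1.07312765,
       69.15010514, -2.90574897]), 'joint_vel': array([-0.00844007, -0.06137272, -0.01608236,  0.01065605, -0.01509285,
        0.05086742, -0.03742642]), 'tau': array([ 3.96144569e-04, -4.75116920e+01,  1.36519086e+00, -2.54216802e+01,
        1.17069308e-02,  9.70111607e-03,  7.33136943e-06]), 'tcp_pos': array([ 169.3562878 , -626.91494464,  241.24087829]), 'orientation': array([[ 9.65384733e-01,  2.60829309e-01, -6.23453177e-04],
       [ 2.60830031e-01, -9.65382892e-01,  1.88847402e-03],
       [-1.09301659e-04, -1.98571930e-03, -9.99998022e-01]]), 'force': array([ 0.21358055,  0.31717026, -0.11676877]), 'ft_torque': array([0.01434601, 0.00299806, 0.00872937]), 'width': 1.0006380535171193}
scene {'vfov': 57.60774524582191, 'cx': 275.81298153527587, 'cy': 205.20750563115638, 'camera_from_world': array([[ 6.39030068e-02,  9.97827979e-01,  1.59915788e-02,
        -1.02786225e+02],
       [-6.24675226e-01,  2.74985190e-02,  7.80400342e-01,
         2.69969429e+02],
       [ 7.78265551e-01, -5
[... 390 characters left out ...]
5e-01,  7.96919964e-01,
        -1.34433789e+02],
       [-2.41492083e-01,  7.59495816e-01,  6.04026225e-01,
        -1.05154502e+03],
       [ 0.00000000e+00,  0.00000000e+00,  0.00000000e+00,
         1.00000000e+00]])} 0.9960926870748299
wrist {'vfov': 59.46203200540586, 'cx': 271.23820314224184, 'cy': 208.95949969258442, 'T_tool_cam': array([[ 5.21284302e-04,  9.52670342e-01,  3.04004849e-01,
         7.68887357e+01],
       [ 9.99998813e-01, -9.37442293e-04,  1.22297322e-03,
         3.32768694e-01],
       [ 1.45007731e-03,  3.04003850e-01, -9.52669700e-01,
        -1.30948669e+02],
       [ 0.00000000e+00,  0.00000000e+00,  0.00000000e+00,
         1.00000000e+00]])} 0.995922619047619
```

View pics/scene0.png

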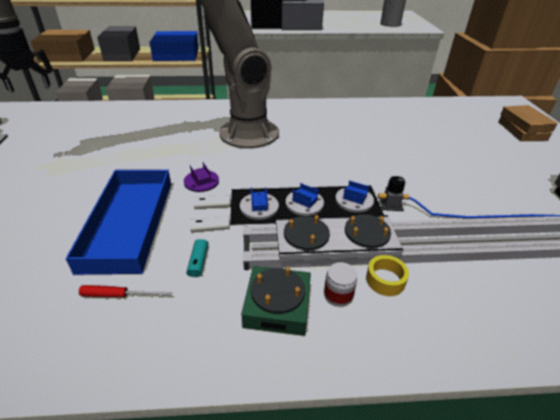

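View pics/side0.png

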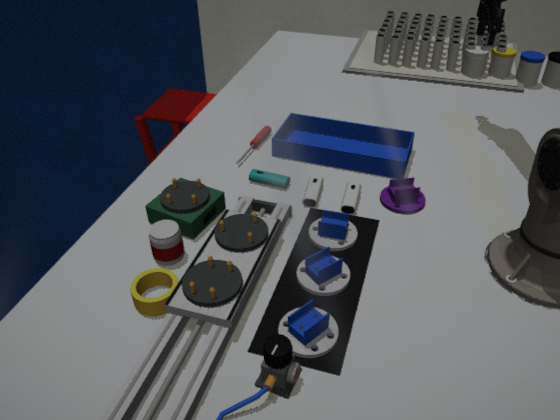

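The scene view shows the flanges with blue nests at (260,205), (305,200) and (355,197), and the carriage plates at (306,232) and (368,230). The spare plate is on the green stand at (277,292) and the knob is at (396,187). There are two white housings at (212,200) and (210,220), and the blue tote at (125,220). The decoys are the purple flange and the turquoise housing. The side view agrees.

```bash
cat > h.py <<'E'
import numpy as np,cv2,pickle
from rig import *
def K(f):
    return (f["frame"].shape[0]/2)/np.tan(np.radians(f["vfov"]/2))
def wfc(f,s=None):
    if "T_tool_cam" in f:
        T=np.eye(4);T[:3,:3]=s["orientation"];T[:3,3]=s["tcp_pos"];return T@f["T_tool_cam"]
    return np.linalg.inv(f["camera_from_world"])
def cloud(f,s=None):
    F=K(f);v,u=np.mgrid[0:420,0:560];d=f["depth"]
    P=np.stack([(u-f["cx"])/F*d,-(v-f["cy"])/F*d,-d,np.ones_like(d)],-1)
    return (P@wfc(f,s).T)[...,:3]
def ray(f,uv,z,s=None):
    """pixels -> world points on plane z"""
    F=K(f);T=wfc(f,s);uv=np.atleast_2d(np.asarray(uv,float))
    D=np.c_[(uv[:,0]-f["cx"])/F,-(uv[:,1]-f["cy"])/F,-np.ones(len(uv))]@T[:3,:3].T
    o=T[:3,3];return o+D*((z-o[2])/D[:,2])[:,None]
def hsv(f): return cv2.cvtColor(f["frame"],cv2.COLOR_BGR2HSV)
def snap(n):
    s=get_state();f=grab_frame(n);return s,f
def blobs(m,a=15):
    n,l,st,c=cv2.connectedComponentsWithStats(m.astype(np.uint8))
    return [(st[i],c[i],l==i) for i in range(1,n) if st[i,4]>=a]
E
python3 - <<'E'
from h import *
np.set_printoptions(precision=1,suppress=True)
for n in("scene","side"):
    f=pickle.load(open(n+"0.pkl","rb"));P=cloud(f);H=hsv(f);h,s,v=cv2.split(H)
    print(n,"bench z med",np.median(P[(abs(P[...,0]-600)<250)&(abs(P[...,1])<600)][:,2]))
    R=(P[...,0]>200)&(P[...,0]<1000)&(abs(P[...,1])<700)&(P[...,2]>-20)
    for name,m in dict(blue=(h>105)&(h<130)&(s>150)&(v>60),brass=(h>8)&(h<25)&(s>110)&(v>80),red=((h<6)|(h>174))&(s>150),yellow=(h>25)&(h<35)&(s>150),turq=(h>80)&(h<98)&(s>100),green=(h>60)&(h<85)&(s>60),purple=(h>135)&(h<160)&(s>90),black=(v<40)&(P[...,2]>60),dark=(v<75)&(s<80)).items():
        for st,c,b in blobs(m&R):
            q=P[b];t=np.percentile(q[:,2],90);print(name,st[4],c,"mean",q.mean(0),"min",q.min(0),"max",q.max(0))
E
```

```text
scene bench z med -0.5782354108266645
blue 5822 [121.8 224.7] mean [ 506.3 -331.7   15.3] min [ 310.5 -408.5   -1.5] max [ 678.3 -238.9   56.4]
blue 354 [355.6 192. ] mean [427.6 303.4  33.9] min [352. 271.  -3.] max [457.7 339.9  50.3]
blue 383 [305.3 195. ] mean [434.1 158.   33.1] min [353.5 119.8  -3.1] max [468.3 205.2  50.3]
blue 291 [259.1 199.3] mean [440.1  27.6  27. ] min [353.3   2.2  -3.2] max [473.1  53.2  51. ]
blue 122 [456.9 213.5] mean [509.1 572.2  12. ] min [456.1 453.7   3.4] max [523.4 699.7  30.4]
brass 34 [382.6 195.2] mean [446.4 376.6  34.2] min [428.3 364.3  28.3] max [452.3 387.   41.9]
brass 18 [405.2 196.5] mean [454.5 439.3  33.9] min [449.3 433.   29.1] max [460.8 445.3  37.6]
brass 25 [316. 218.] mean [571.2 165.8  64.8] min [482.9 157.4  -0.7] max [588.8 188.7  83.9]
brass 25 [352.3 219.1] mean [589.7 252.   73.7] min [561.  246.7  58.7] max [596.8 264.9  84.1]
brass 22 [381.2 218.9] mean [587.4 325.6  69.5] min [551.9 317.6  48. ] max [600.1 344.3  81.5]
brass 23 [291.  222.3] mean [591.7 100.9  71. ] min [552.6  95.4  47.8] max [601.4 107.8  82.3]
b
[... 5967 characters left out ...]
2.3   1. ] max [421.7  55.7  18.5]
dark 115 [170.6 260.7] mean [743.6 212.6   8.5] min [726.  179.5   0.1] max [779.1 225.   16.7]
dark 18 [302.9 269.7] mean [473.3 153.5   3.6] min [468.9 149.9  -2. ] max [477.1 156.3   8.4]
dark 20 [343.3 275.5] mean [390.4 146.6   4.3] min [384.6 143.6  -3.2] max [395.  148.6   8.9]
dark 22 [321.4 287.2] mean [424.9 191.3   4.9] min [419.7 188.4  -0.9] max [429.7 195.1  14. ]
dark 20 [285.4 323.6] mean [466.6 297.4   3.8] min [463.1 293.9  -1.5] max [470.  303.1   9.2]
dark 29 [329.8 335.1] mean [382.5 299.3   4. ] min [376.7 296.4  -0.9] max [387.4 302.3   9.2]
dark 33 [313.8 347.7] mean [403.1 333.9   3.9] min [397.5 330.3  -1.3] max [407.8 338.3  11.2]
```

View pics/wrist0.png

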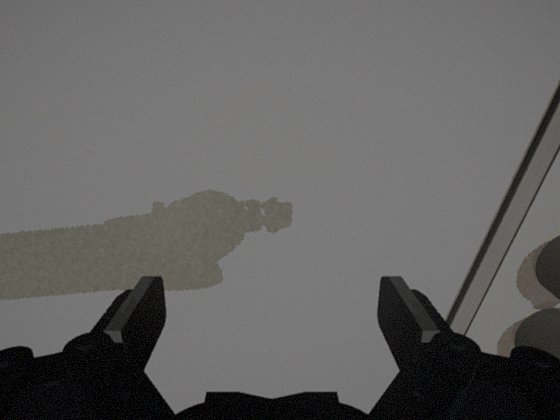

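The depth clouds from both cameras agree to about 3 mm. Stud spacing puts plate_b at the left station, plate_c at the right and plate_a on the stand, so flange_a should stay. Next I move over the carriage and flanges to look down with the wrist camera.

Emit:
servo_tool(motion=[{"translation": [12.9, -7.8, -2], "angular": [0, 0, 0]}, {"translation": [12.9, -7.8, -2], "angular": [0, 0, 0]}, {"translation": [12.9, -7.8, -2], "angular": [0, 0, 0]}, {"translation": [12.9, -7.8, -2], "angular": [0, 0, 0]}])

```text
t: 0.48
tcp_pos: [277.4, -515.1, 262.6]
orientation: [[0.964, 0.265, 0.002], [0.265, -0.964, 0.002], [0.002, -0.001, -1.0]]
force: [1.0, 0.8, -0.4]
width: 1.002
```

Emit:
servo_tool(motion=[{"translation": [12.9, -7.8, -2], "angular": [0, 0, 0]}, {"translation": [12.9, -7.8, -2], "angular": [0, 0, 0]}, {"translation": [12.9, -7.8, -2], "angular": [0, 0, 0]}, {"translation": [12.9, -7.8, -2], "angular": [0, 0, 0]}])

```text
t: 0.82
tcp_pos: [381.4, -405.6, 282.8]
orientation: [[0.964, 0.266, 0.002], [0.266, -0.964, 0.001], [0.002, -0.001, -1.0]]
force: [-0.1, 0.4, -0.3]
width: 0.999
```

Emit:
servo_tool(motion=[{"translation": [12.9, -7.8, -2], "angular": [0, 0, 15]}, {"translation": [12.9, -7.8, -2], "angular": [0, 0, 15]}, {"translation": [12.9, -7.8, -2], "angular": [0, 0, 15]}, {"translation": [12.9, -7.8, -2], "angular": [0, 0, 15]}])

```text
t: 1.15
tcp_pos: [483.8, -297.9, 302.6]
orientation: [[1.0, 0.002, 0.001], [0.002, -1.0, 0.001], [0.001, -0.001, -1.0]]
force: [1.1, -0.6, 1.2]
width: 1.0
```

Emit:
servo_tool(motion=[{"translation": [0.7, -16.7, 0], "angular": [0, 0, 0]}, {"translation": [0.7, -16.7, 0], "angular": [0, 0, 0]}, {"translation": [0.7, -16.7, 0], "angular": [0, 0, 0]}, {"translation": [0.7, -16.7, 0], "angular": [0, 0, 0]}, {"translation": [0.7, -16.7, 0], "angular": [0, 0, 0]}])

```text
t: 1.57
tcp_pos: [489.5, -123.2, 302.5]
orientation: [[1.0, 0.016, 0.001], [0.016, -1.0, 0.005], [0.001, -0.005, -1.0]]
force: [0.5, 0.2, -0.5]
width: 0.999
```

Emit:
servo_tool(motion=[{"translation": [0.7, -16.7, 0], "angular": [0, 0, 0]}, {"translation": [0.7, -16.7, 0], "angular": [0, 0, 0]}, {"translation": [0.7, -16.7, 0], "angular": [0, 0, 0]}, {"translation": [0.7, -16.7, 0], "angular": [0, 0, 0]}, {"translation": [0.7, -16.7, 0], "angular": [0, 0, 0]}])

```text
t: 1.98
tcp_pos: [494.8, 43.6, 302.7]
orientation: [[1.0, 0.016, 0.001], [0.016, -1.0, 0.005], [0.001, -0.005, -1.0]]
force: [0.5, 0.9, 0.1]
width: 0.999
```

Emit:
servo_tool(motion=[{"translation": [0.7, -16.7, 0], "angular": [0, 0, 0]}, {"translation": [0.7, -16.7, 0], "angular": [0, 0, 0]}, {"translation": [0.7, -16.7, 0], "angular": [0, 0, 0]}, {"translation": [0.7, -16.7, 0], "angular": [0, 0, 0]}, {"translation": [0.7, -16.7, 0], "angular": [0, 0, 0]}])

```text
t: 2.4
tcp_pos: [500.0, 210.4, 302.5]
orientation: [[1.0, 0.015, -0.001], [0.015, -1.0, 0.007], [-0.0, -0.007, -1.0]]
force: [-0.8, 0.8, 0.3]
width: 1.0
```

```bash
python3 - <<'E'
from h import *
s,f=snap("wrist");print(s["t"],s["q"].round(1),s["tcp_pos"].round(1),s["orientation"].round(3))
cv2.imwrite("pics/w1.png",f["frame"]);pickle.dump((s,f),open("w1.pkl","wb"))
E
```

```text
2.4 [   1.1   11.1  -32.7   97.4    5.9   73.1 -121.9] [500.  210.4 302.5] [[ 1.     0.015 -0.001]
 [ 0.015 -1.     0.007]
 [-0.    -0.007 -1.   ]]
```

View pics/w1.png

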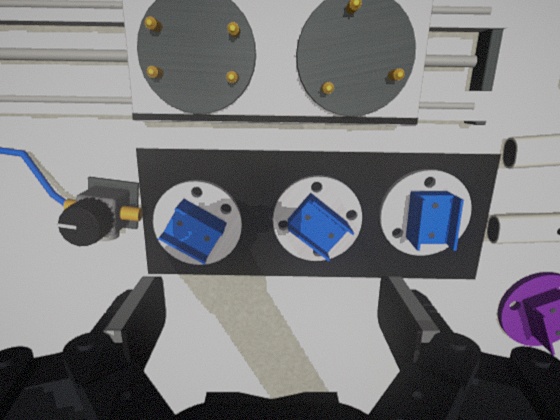

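The wrist view shows the flanges at (197,222), (318,222) and (425,213) and the knob at (85,222) with its pointer to the left. The plate_c studs are at (150..232, 23..76) and the plate_b studs at (355,5), (398,75) and (328,88). The housing ends are at (510,150) and (495,228).

```bash
cat > meas.py <<'E'
from h import *
from scipy.optimize import least_squares
M={"a":[(28,31),(28,-31),(-28,31),(-28,-31)],"b":[(-24,-32),(-24,32),(40,0)],"c":[(20,36),(20,-36),(-20,36),(-20,-36)]}
def fit(pts,model,c0):
    """rigid fit: each measured hole to nearest model hole; returns rms,cx,cy,deg"""
    m=np.array(model,float);pts=np.asarray(pts)[:,:2];best=None
    for a0 in np.arange(0,360,15):
        def r(p):
            c,s_=np.cos(p[2]),np.sin(p[2]);q=m@np.array([[c,s_],[-s_,c]])+p[:2]
            d=pts[:,None]-q[None];i=np.argmin((d**2).sum(-1),1);return d[np.arange(len(pts)),i].ravel()
        o=least_squares(r,[c0[0],c0[1],np.radians(a0)])
        if best is None or o.cost<best.cost-1e-6:best=o
    return np.sqrt(2*best.cost/len(pts)).round(2),best.x[:2].round(1),np.degrees(best.x[2]).round(1)%360
def discs(f,s,P,zlo=6,zhi=14):
    """white flange discs: (centre,contour mask)"""
    H=hsv(f);m=((H[...,1]<60)&(H[...,2]>110)&(P[...,2]>zlo)&(P[...,2]<zhi))
    return m
E
python3 - <<'E'
from meas import *
np.set_printoptions(precision=1,suppress=True)
s,f=pickle.load(open("w1.pkl","rb"));P=cloud(f,s);h,sa,v=cv2.split(hsv(f))
print("bench/mat z",np.median(P[150:160,150:480,2]),np.median(P[300:340,340:360,2]))
# knob
k=(P[...,2]>80)&(P[...,0]<500)&(P[...,1]>350)
print("knob top pts",k.sum(),P[k].mean(0),P[k].min(0),P[k].max(0))
# studs
for st,c,b in blobs((h>8)&(h<28)&(sa>110)&(v>70)&(P[...,2]>55),10):
    q=P[b];t=q[q[:,2]>q[:,2].max()-4];ray_=ray(f,c,78,s)[0];print("stud",c,ray_,"top",t.mean(0))
# flanges
for cx,cy in((197,222),(318,222),(425,213)):
    m=np.zeros((420,560),np.uint8);cv2.circle(m,(cx,cy),50,1,-1)
    w=(m>0)&(sa<70)&(v>100)&(abs(P[...,2]-10)<5)
    cn=np.argwhere(w)[:,::-1].astype(np.float32);hull=cv2.convexHull(cn);el=cv2.fitEllipse(hull);c=ray(f,el[0],10,s)[0]
    hm=np.zeros((420,560),np.uint8);cv2.fillConvexPoly(hm,hull.astype(np.int32),1)
    hm=cv2.erode(hm,np.ones((3,3)))
    d=(hm>0)&(v<95)&~((h>100)&(h<135)&(sa>120))
    print("disc",c,el[1],"zmed",np.median(P[w][:,2]))
    hs=[]
    for st,cc,b in blobs(d,12):
        r=ray(f,cc,10,s)[0];print("   hole",st[2:],cc,r,"rad",np.hypot(*(r-c)[:2])); 
        if st[4]>45: hs.append(r)
E
```

```text
bench/mat z -0.0209552050075672 -0.6405613019507257
knob top pts 1478 [445.7 403.2  87. ] [423. 383.  80.] [466.9 426.5  90.2]
stud [354.2   5. ] [648.9 142.9  78. ] top [577.  210.1 433.4]
stud [151.2  22.7] [632.5 319.1  78. ] top [632.6 318.8  82.6]
stud [233.1  28.6] [628.9 247.4  78. ] top [629.3 247.3  81.9]
stud [153.2  71.1] [592.7 320.6  78. ] top [577.  210.1 433.4]
stud [396.2  74.2] [593.6 100.1  78. ] top [593.9  99.   82.7]
stud [231.9  76.7] [589.1 249.2  78. ] top [589.4 249.2  83. ]
stud [327.1  87.4] [581.2 161.9  78. ] top [577.  210.1 433.4]
disc [423.  302.1  10. ] (81.74905395507812, 88.82044219970703) zmed 9.491796327774125
   hole [10 10 74] [196.3 191.5] [461.7 301.3  10. ] rad 38.75665616075588
   hole [10 10 83] [225.5 208.4] [441.2 266.8  10. ] rad 39.734668074075344
   hole [ 5  5 21] [179. 223.] [421.3 324.4  10. ] rad 22.295303827753475
   hole [ 5  5 19] [206.6 238.2] [401.8 291.2  10. ] rad 23.800780817708286
disc [431.5 155.3  10. ] (83.67022705078125, 88.72895050048828) zmed 9.281775128438966
   hole [11 10 80] [316.2 186.4] [470.5 158.7  10. ] rad 39.16556751776758
   hole [11  9 69] [351.1 214.4] [436.4 114.6  10. ] rad 41.054289056134415
   hole [ 4  4 12] [307.3 217.2] [431.7 167.4  10. ] rad 12.092033520569382
   hole [10 10 81] [283.  224.6] [421.7 196.8  10. ] rad 42.646073364465735
   hole [ 4  4 12] [330.5 235.5] [408.4 137.7  10. ] rad 28.993123886449833
disc [441.4  25.1  10. ] (81.56227111816406, 93.44146728515625) zmed 9.097814797507453
   hole [11 10 81] [429.4 181.6] [478.8  26.   10. ] rad 37.346342954253586
   hole [ 5  4 12] [434.8 205.2] [449.9  15.3  10. ] rad 12.94028233693937
   hole [11  9 69] [397.1 232.5] [414.   56.2  10. ] rad 41.47210294865889
   hole [ 5  4 15] [431.1 234.6] [412.   14.1  10. ] rad 31.408450501941207
```

Hole spacings identify the flanges: y≈302 is flange_c (40 mm), y≈155 is flange_a (56/62 mm, stays), and y≈25 is flange_b (71.5 mm). Next is the knob.

Emit:
servo_tool(motion=[{"translation": [-5.2, -19.5, 4], "angular": [0, 0, 0]}, {"translation": [-5.2, -19.5, 4], "angular": [0, 0, 0]}, {"translation": [-5.2, -19.5, 4], "angular": [0, 0, 0]}, {"translation": [-5.2, -19.5, 4], "angular": [0, 0, 0]}, {"translation": [-5.2, -19.5, 4], "angular": [0, 0, 0]}])

```text
t: 2.87
tcp_pos: [449.9, 395.3, 261.5]
orientation: [[1.0, 0.0, 0.0], [0.0, -1.0, -0.001], [0.0, 0.001, -1.0]]
force: [0.0, 0.4, 0.1]
width: 1.001
```

Emit:
servo_tool(motion=[{"translation": [0, 0, 10], "angular": [0, 0, 0]}, {"translation": [0, 0, 10], "angular": [0, 0, 0]}, {"translation": [0, 0, 10], "angular": [0, 0, 0]}, {"translation": [0, 0, 10], "angular": [0, 0, 0]}, {"translation": [0, 0, 10], "angular": [0, 0, 0]}])

```text
t: 3.28
tcp_pos: [450.3, 393.5, 161.5]
orientation: [[1.0, 0.0, -0.001], [0.0, -1.0, -0.002], [-0.001, 0.002, -1.0]]
force: [-0.3, 0.5, 0.5]
width: 0.997
```

```bash
python3 - <<'E'
from h import *
np.set_printoptions(precision=1,suppress=True)
s,f=snap("wrist");print(s["t"],s["q"],s["tcp_pos"],s["orientation"].round(3))
P=cloud(f,s);k=(P[...,2]>83)&(P[...,2]<93)&(abs(P[...,0]-445)<40)&(abs(P[...,1]-404)<40)
hull=cv2.convexHull(np.argwhere(k)[:,::-1].astype(np.float32));print(k.sum(),cv2.minEnclosingCircle(P[k][:,:2].astype(np.float32)),ray(f,cv2.fitEllipse(hull)[0],88,s))
cv2.imwrite("pics/w2.png",f["frame"])
E
```

```text
3.2833 [ -17.8   25.1  -35.7   99.7   16.5   60.7 -149.1] [450.3 393.5 161.5] [[ 1.  0. -0.]
 [ 0. -1. -0.]
 [-0.  0. -1.]]
3788 ((444.191650390625, 405.3819885253906), 21.908252716064453) [[446.1 405.3  88. ]]
```

Emit:
servo_tool(motion=[{"translation": [-0.5, -1.2, 0], "angular": [0, 0, 0]}, {"translation": [-0.5, -1.2, 4], "angular": [0, 0, 0]}, {"translation": [-0.5, -1.2, 8], "angular": [0, 0, 0]}, {"translation": [-0.5, -1.2, 8.7], "angular": [0, 0, 0]}, {"translation": [-0.5, -1.2, 8.7], "angular": [0, 0, 0]}])

```text
t: 3.75
tcp_pos: [443.6, 406.7, 74.2]
orientation: [[1.0, 0.002, -0.003], [0.002, -1.0, -0.002], [-0.003, 0.002, -1.0]]
force: [0.3, 0.4, -0.6]
width: 1.002
```

Emit:
servo_tool(motion=[{"translation": [0, 0, 0], "angular": [0, 0, 0]}, {"translation": [0, 0, 0], "angular": [0, 0, 0]}, {"translation": [0, 0, 0], "angular": [0, 0, 0]}, {"translation": [0, 0, 0], "angular": [0, 0, 0]}, {"translation": [0, 0, 0], "angular": [0, 0, 0]}], hand=1, newtons=30)

```text
t: 4.17
tcp_pos: [445.9, 406.1, 77.7]
orientation: [[1.0, 0.001, 0.003], [0.001, -1.0, -0.002], [0.003, 0.002, -1.0]]
force: [-0.8, -5.7, 9.1]
width: 0.502
```

Emit:
servo_tool(motion=[{"translation": [0, 0, 0], "angular": [0, 0, 0]}, {"translation": [0, 0, 0], "angular": [0, 0, 0]}, {"translation": [0, 0, 0], "angular": [0, 0, 0]}, {"translation": [0, 0, 0], "angular": [0, 0, 0]}, {"translation": [0, 0, 0], "angular": [0, 0, 0]}])

```text
t: 4.58
tcp_pos: [446.0, 406.1, 77.7]
orientation: [[1.0, 0.001, 0.003], [0.001, -1.0, -0.002], [0.003, 0.002, -1.0]]
force: [-1.1, -4.3, 8.4]
width: 0.501
```

Emit:
servo_tool(motion=[{"translation": [0, 0, 0], "angular": [0, 0, -6]}, {"translation": [0, 0, 0], "angular": [0, 0, -12]}, {"translation": [0, 0, 0], "angular": [0, 0, -18]}, {"translation": [0, 0, 0], "angular": [0, 0, -24]}, {"translation": [0, 0, 0], "angular": [0, 0, -30]}])

```text
t: 5.0
tcp_pos: [445.7, 406.9, 77.8]
orientation: [[0.863, 0.505, 0.003], [0.505, -0.863, -0.001], [0.002, 0.002, -1.0]]
force: [-1.5, -3.2, 7.8]
width: 0.501
```

```bash
python3 -c "
from rig import *
s=get_state();print(s['q'].round(1),s['tcp_pos'],s['force'],s['ft_torque'],s['width'])"
```

```text
[ -16.3   32.8  -40.4  102.7   25.9   54.  -127.4] [445.73533065 406.85113441  77.78475309] [-1.54958978 -3.22228318  7.79608669] [-0.68104497  0.34761743 -0.08852224] 0.5013790211219606
```

Emit:
servo_tool(motion=[{"translation": [0, 0, -0.2], "angular": [0, 0, -6]}, {"translation": [0, 0, -0.2], "angular": [0, 0, -12]}, {"translation": [0, 0, -0.2], "angular": [0, 0, -18]}, {"translation": [0, 0, -0.2], "angular": [0, 0, -24]}, {"translation": [0, 0, -0.2], "angular": [0, 0, -30]}])

```text
t: 5.42
tcp_pos: [445.2, 407.2, 77.9]
orientation: [[0.495, 0.869, 0.001], [0.869, -0.495, 0.001], [0.001, 0.001, -1.0]]
force: [-0.9, 0.9, -3.5]
width: 0.505
```

Emit:
servo_tool(motion=[{"translation": [0, 0, 0], "angular": [0, 0, -6]}, {"translation": [0, 0, 0], "angular": [0, 0, -12]}, {"translation": [0, 0, 0], "angular": [0, 0, -18]}, {"translation": [0, 0, 0], "angular": [0, 0, -24]}, {"translation": [0, 0, 0], "angular": [0, 0, -30]}])

```text
t: 5.83
tcp_pos: [444.5, 407.4, 77.9]
orientation: [[-0.006, 1.0, 0.0], [1.0, 0.006, 0.001], [0.001, 0.0, -1.0]]
force: [-1.9, -0.4, -3.4]
width: 0.499
```

```bash
python3 -c "
from rig import *
s=get_state();print(s['q'].round(1),s['tcp_pos'],s['force'],s['ft_torque'],s['width'])"
```

```text
[ -7.5  37.7 -53.8 102.5  35.5  58.3 -74.8] [444.54992902 407.39355475  77.93260541] [-1.90113827 -0.40355552 -3.43817889] [ 0.14721759  0.29985654 -0.07418703] 0.499001502495906
```

Emit:
servo_tool(motion=[{"translation": [0, 0, 0], "angular": [0, 0, -6]}, {"translation": [0, 0, 0], "angular": [0, 0, -12]}, {"translation": [0, 0, 0], "angular": [0, 0, -18]}, {"translation": [0, 0, 0], "angular": [0, 0, -24]}, {"translation": [0, 0, 0], "angular": [0, 0, -30]}])

```text
t: 6.25
tcp_pos: [443.7, 407.5, 78.2]
orientation: [[-0.504, 0.864, -0.002], [0.864, 0.504, 0.0], [0.001, -0.001, -1.0]]
force: [-4.9, 1.5, -0.7]
width: 0.502
```

Emit:
servo_tool(motion=[{"translation": [0, 0, 0], "angular": [0, 0, -6]}, {"translation": [0, 0, 0], "angular": [0, 0, -12]}, {"translation": [0, 0, 0], "angular": [0, 0, -18]}, {"translation": [0, 0, 0], "angular": [0, 0, -24]}, {"translation": [0, 0, 0], "angular": [0, 0, -30]}])

```text
t: 6.67
tcp_pos: [443.7, 406.6, 78.1]
orientation: [[-0.868, 0.496, -0.002], [0.496, 0.868, -0.002], [0.001, -0.002, -1.0]]
force: [-2.2, -2.5, 0.9]
width: 0.501
```

```bash
python3 -c "
from rig import *
s=get_state();print(s['q'].round(1),s['tcp_pos'],s['force'],s['ft_torque'],s['width'])
import cv2
cv2.imwrite('pics/k1.png',cv2.resize(grab_frame('side')['frame'][300:420,200:360],None,fx=4,fy=4))"
```

```text
[ -0.7  44.5 -66.1 102.4  45.1  64.6 -22. ] [443.69954847 406.5663075   78.11229226] [-2.22977193 -2.51214513  0.87119259] [-0.62479682  0.21541743 -0.77856358] 0.5012086679266892
```

Emit:
servo_tool(motion=[{"translation": [0, 0, 0], "angular": [0, 0, -5]}, {"translation": [0, 0, 0], "angular": [0, 0, -10]}, {"translation": [0, 0, 0], "angular": [0, 0, -15]}])

```text
t: 6.97
tcp_pos: [443.8, 406.3, 78.0]
orientation: [[-0.967, 0.257, -0.002], [0.257, 0.967, -0.002], [0.001, -0.003, -1.0]]
force: [-1.2, -3.1, 1.9]
width: 0.504
```

```bash
python3 -c "
from rig import *
s=get_state();print(s['q'].round(1),s['tcp_pos'],s['force'],s['ft_torque'],s['width'])"
```

```text
[  0.6  46.3 -68.9 102.4  47.4  66.4  -8.7] [443.83463026 406.29999835  78.01755713] [-1.18297276 -3.09485741  1.88005918] [-0.65655423  0.07551693 -0.45426362] 0.5037413143023947
```

Emit:
servo_tool(motion=[{"translation": [0, 0, 0], "angular": [0, 0, 0]}, {"translation": [0, 0, 0], "angular": [0, 0, 0]}, {"translation": [0, 0, 0], "angular": [0, 0, 0]}, {"translation": [0, 0, 0], "angular": [0, 0, 0]}], hand=-1)

```text
t: 7.3
tcp_pos: [445.3, 407.5, 77.8]
orientation: [[-0.966, 0.259, 0.001], [0.259, 0.966, 0.001], [-0.001, 0.001, -1.0]]
force: [0.3, 0.4, -0.7]
width: 0.998
```

Emit:
servo_tool(motion=[{"translation": [0, 0, -4], "angular": [0, 0, 0]}, {"translation": [0, 0, -8], "angular": [0, 0, 0]}, {"translation": [0, 0, -12], "angular": [0, 0, 0]}, {"translation": [0, 0, -16], "angular": [0, 0, 0]}, {"translation": [0, 0, -16], "angular": [0, 0, 0]}])

```text
t: 7.72
tcp_pos: [446.0, 412.0, 246.2]
orientation: [[-0.966, 0.258, 0.01], [0.258, 0.966, 0.011], [-0.007, 0.013, -1.0]]
force: [0.1, 1.6, 0.8]
width: 1.0
```

```bash
python3 - <<'E'
from h import *
s,f=snap("wrist");g=grab_frame("scene")
print(s["q"].round(1),s["tcp_pos"].round(1))
pickle.dump((s,f),open("w3.pkl","wb"))
a=cv2.resize(g["frame"][160:220,360:430],None,fx=5,fy=5)
cv2.imwrite("pics/k2.png",np.hstack([cv2.resize(f["frame"],(400,300)),a]))
E
```

```text
[  4.4  35.6 -75.4  93.2  35.4  78.2  -0.6] [446.  412.  246.2]
```

View pics/k2.png

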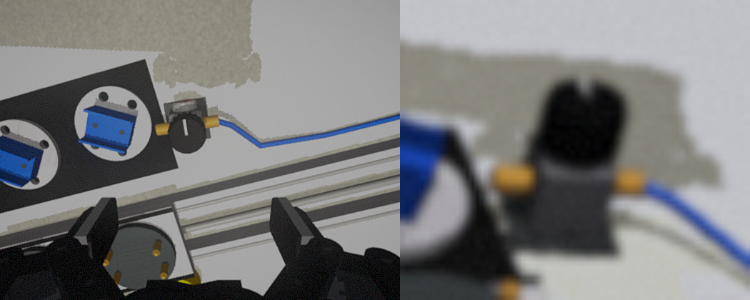

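The pointer has swung from +y to −x, about 90° anticlockwise. The torque then jumped to 0.78 N m and the pads slipped, so the knob is on its stop. Next I turn to flange_c's yaw and go above it for a near look.

Emit:
servo_tool(motion=[{"translation": [0, 0, 0], "angular": [0, 0, 35]}, {"translation": [0, 0, 0], "angular": [0, 0, 35]}, {"translation": [0, 0, 0], "angular": [0, 0, 35]}, {"translation": [0, 0, 0], "angular": [0, 0, 35]}, {"translation": [0, 0, 0], "angular": [0, 0, 35]}])

```text
t: 8.23
tcp_pos: [444.4, 406.2, 235.4]
orientation: [[-0.639, 0.769, -0.002], [0.769, 0.639, -0.002], [-0.001, -0.003, -1.0]]
force: [0.9, -0.2, 0.0]
width: 1.001
```

Emit:
servo_tool(motion=[{"translation": [0, 0, 0], "angular": [0, 0, 35]}, {"translation": [0, 0, 0], "angular": [0, 0, 35]}, {"translation": [0, 0, 0], "angular": [0, 0, 35]}, {"translation": [0, 0, 0], "angular": [0, 0, 35]}, {"translation": [0, 0, 0], "angular": [0, 0, 35]}])

```text
t: 8.65
tcp_pos: [444.4, 406.2, 235.4]
orientation: [[-0.083, 0.997, -0.002], [0.997, 0.083, -0.002], [-0.002, -0.002, -1.0]]
force: [-1.1, -0.5, -0.4]
width: 0.999
```

Emit:
servo_tool(motion=[{"translation": [0, 0, 0], "angular": [0, 0, 35.7]}, {"translation": [0, 0, 0], "angular": [0, 0, 35.7]}, {"translation": [0, 0, 0], "angular": [0, 0, 35.7]}, {"translation": [0, 0, 0], "angular": [0, 0, 35.7]}, {"translation": [0, 0, 0], "angular": [0, 0, 35.7]}])

```text
t: 9.07
tcp_pos: [444.3, 406.2, 235.3]
orientation: [[0.515, 0.857, -0.002], [0.857, -0.515, -0.002], [-0.003, -0.0, -1.0]]
force: [0.2, -0.9, -0.3]
width: 0.999
```

Emit:
servo_tool(motion=[{"translation": [-10.7, 3.5, 0], "angular": [0, 0, 0]}, {"translation": [-10.7, 3.5, 0], "angular": [0, 0, 0]}, {"translation": [-10.7, 3.5, 0], "angular": [0, 0, 0]}, {"translation": [-10.7, 3.5, 0], "angular": [0, 0, 0]}, {"translation": [-10.7, 3.5, 0], "angular": [0, 0, 0]}])

```text
t: 9.48
tcp_pos: [420.3, 294.6, 235.9]
orientation: [[0.512, 0.859, -0.001], [0.859, -0.512, -0.003], [-0.003, 0.001, -1.0]]
force: [0.2, 0.5, 0.6]
width: 0.997
```

```bash
cat >> meas.py <<'E'
def flange_holes(f,s,c0,zt=10,show=None):
    """dark holes on white disc near c0 (world xy), top face at zt"""
    P=cloud(f,s);h,sa,v=cv2.split(hsv(f))
    r=np.hypot(P[...,0]-c0[0],P[...,1]-c0[1])
    w=(r<58)&(abs(P[...,2]-zt)<4)&(v>90)&(sa<80)
    hull=cv2.convexHull(np.argwhere(w)[:,::-1].astype(np.float32));c=ray(f,cv2.fitEllipse(hull)[0],zt,s)[0]
    hm=np.zeros((420,560),np.uint8);cv2.fillConvexPoly(hm,hull.astype(np.int32),1)
    R=ray(f,np.stack(np.meshgrid(np.arange(560),np.arange(420)),-1).reshape(-1,2),zt,s).reshape(420,560,3)
    hm&=((np.hypot(R[...,0]-c0[0],R[...,1]-c0[1])<51)).astype(np.uint8)
    d=(hm>0)&(v<80)&~((h>100)&(h<135)&(sa>110));out=[]
    for st,cc,b in blobs(d,30):
        out.append((ray(f,cc,zt,s)[0],st[2:],cc))
    circ=cv2.minEnclosingCircle(P[w][:,:2].astype(np.float32))
    return c,circ,out
E
python3 - <<'E'
from meas import *
np.set_printoptions(precision=1,suppress=True)
s,f=snap("wrist");print(s["t"],s["q"],s["tcp_pos"],s["orientation"].round(3))
cv2.imwrite("pics/w4.png",f["frame"]);pickle.dump((s,f),open("w4.pkl","wb"))
print(flange_holes(f,s,(421.5,302.2)))
E
```

```text
9.4833 [  6.4  14.6 -53.8 105.8  12.9  66.2 -82.7] [420.3 294.6 235.9] [[ 0.5  0.9 -0. ]
 [ 0.9 -0.5 -0. ]
 [-0.   0.  -1. ]]
(array([422. , 305.1,  10. ]), ((420.4633483886719, 302.6539001464844), 54.2458610534668), [(array([399.9, 338.3,  10. ]), array([ 13,  12, 122], dtype=int32), array([230.5, 145.5])), (array([461.4, 301.8,  10. ]), array([ 12,  12, 123], dtype=int32), array([304.6, 145.4])), (array([379.8, 304.5,  10. ]), array([ 13,  12, 108], dtype=int32), array([231.9, 185.1])), (array([441.3, 267.8,  10. ]), array([ 12,  11, 101], dtype=int32), array([303.6, 185.2]))])
```

View pics/w4.png

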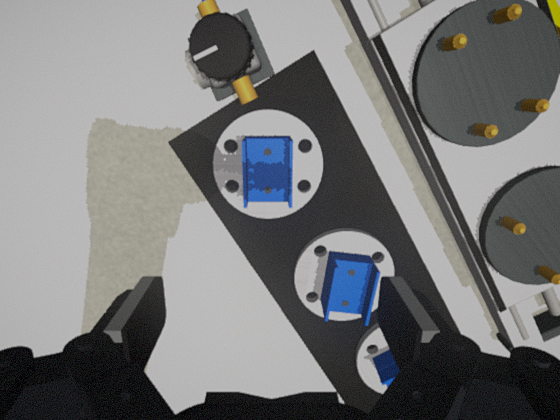

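The wrist view shows all four flange_c holes, centred near (267,165), and the knob pointer towards the robot. Centre is (420.6,303.1), yaw 59.3°. Descend and grip.

Emit:
servo_tool(motion=[{"translation": [0.75, -0.4, 4], "angular": [0, 0, 0]}, {"translation": [0.75, -0.4, 8], "angular": [0, 0, 0]}, {"translation": [0.75, -0.4, 12], "angular": [0, 0, 0]}, {"translation": [0.75, -0.4, 14], "angular": [0, 0, 0]}, {"translation": [0.75, -0.4, 14], "angular": [0, 0, 0]}])

```text
t: 9.95
tcp_pos: [417.2, 304.8, 92.2]
orientation: [[0.507, 0.862, -0.009], [0.862, -0.507, -0.004], [-0.008, -0.006, -1.0]]
force: [-0.6, -0.5, -0.5]
width: 0.999
```

Emit:
servo_tool(motion=[{"translation": [0, 0, 2], "angular": [0, 0, 0]}, {"translation": [0, 0, 4], "angular": [0, 0, 0]}, {"translation": [0, 0, 6], "angular": [0, 0, 0]}, {"translation": [0, 0, 7], "angular": [0, 0, 0]}, {"translation": [0, 0, 7], "angular": [0, 0, 0]}])

```text
t: 10.37
tcp_pos: [420.0, 306.2, 26.2]
orientation: [[0.508, 0.861, -0.002], [0.861, -0.508, -0.001], [-0.002, -0.002, -1.0]]
force: [-0.5, -1.5, -0.4]
width: 1.001
```

```bash
python3 -c "
from rig import *
s=get_state();print(s['tcp_pos'],s['force'],s['orientation'].round(3))"
```

```text
[419.96577336 306.23291752  26.24956987] [-0.50136678 -1.48230455 -0.36032892] [[ 0.508  0.861 -0.002]
 [ 0.861 -0.508 -0.001]
 [-0.002 -0.002 -1.   ]]
```

Emit:
servo_tool(motion=[{"translation": [-0.24, 0.2, 0], "angular": [0, 0, 0]}, {"translation": [-0.24, 0.2, 0], "angular": [0, 0, 0]}, {"translation": [-0.24, 0.2, 0], "angular": [0, 0, 0]}])

```text
t: 10.62
tcp_pos: [422.2, 303.3, 28.6]
orientation: [[0.509, 0.861, 0.002], [0.861, -0.509, 0.001], [0.002, 0.001, -1.0]]
force: [-0.4, 1.4, 0.5]
width: 1.004
```

Emit:
servo_tool(motion=[{"translation": [0, 0, 0], "angular": [0, 0, 0]}, {"translation": [0, 0, 0], "angular": [0, 0, 0]}, {"translation": [0, 0, 0], "angular": [0, 0, 0]}, {"translation": [0, 0, 0], "angular": [0, 0, 0]}, {"translation": [0, 0, 0], "angular": [0, 0, 0]}], hand=1, newtons=70)

```text
t: 11.03
tcp_pos: [421.5, 303.1, 27.8]
orientation: [[0.509, 0.861, 0.001], [0.861, -0.509, 0.0], [0.001, 0.001, -1.0]]
force: [-0.9, -1.0, 4.6]
width: 0.506
```

Emit:
servo_tool(motion=[{"translation": [0, 0, 0], "angular": [0, 0, 0]}, {"translation": [0, 0, 0], "angular": [0, 0, 0]}, {"translation": [0, 0, 0], "angular": [0, 0, 0]}])

```text
t: 11.28
tcp_pos: [421.5, 303.1, 27.8]
orientation: [[0.509, 0.861, 0.001], [0.861, -0.509, 0.0], [0.001, 0.0, -1.0]]
force: [-0.8, -0.4, 5.5]
width: 0.502
```

```bash
python3 -c "
from rig import *
s=get_state();print(s['tcp_pos'],s['force'],s['orientation'].round(3))"
```

```text
[421.47176441 303.06116182  27.83489829] [-0.82369153 -0.35902932  5.45150165] [[ 0.509  0.861  0.001]
 [ 0.861 -0.509  0.   ]
 [ 0.001  0.    -1.   ]]
```

Emit:
servo_tool(motion=[{"translation": [0, 0, -2], "angular": [0, 0, 0]}, {"translation": [0, 0, -5], "angular": [0, 0, 0]}, {"translation": [0, 0, -8], "angular": [0, 0, 0]}, {"translation": [0, 0, -11], "angular": [0, 0, 0]}, {"translation": [0, 0, -12], "angular": [0, 0, 0]}])

```text
t: 11.7
tcp_pos: [422.3, 304.1, 150.2]
orientation: [[0.509, 0.861, 0.004], [0.861, -0.509, 0.003], [0.004, 0.002, -1.0]]
force: [0.3, 2.0, -4.1]
width: 0.504
```

Emit:
servo_tool(motion=[{"translation": [2, 4, 0], "angular": [0, 0, 6]}, {"translation": [4, 8, 0], "angular": [0, 0, 12]}, {"translation": [6, 12, 0], "angular": [0, 0, 18]}, {"translation": [7.5, 15.5, 0], "angular": [0, 0, 24]}, {"translation": [8, 17, 0], "angular": [0, 0, 31]}])

```text
t: 12.12
tcp_pos: [613.2, 281.8, 144.5]
orientation: [[0.884, 0.467, 0.001], [0.467, -0.884, -0.002], [0.0, 0.003, -1.0]]
force: [0.3, -0.9, -4.0]
width: 0.5
```

Emit:
servo_tool(motion=[{"translation": [0, 0, 0], "angular": [0, 0, 6]}, {"translation": [0, 0, 0], "angular": [0, 0, 12]}, {"translation": [0, 0, 0], "angular": [0, 0, 18]}, {"translation": [0, 0, 0], "angular": [0, 0, 24]}, {"translation": [0, 0, 0], "angular": [0, 0, 31]}])

```text
t: 12.53
tcp_pos: [607.1, 284.1, 144.3]
orientation: [[0.999, -0.051, -0.004], [-0.051, -0.999, -0.002], [-0.004, 0.003, -1.0]]
force: [-0.8, 1.2, -4.0]
width: 0.503
```

Emit:
servo_tool(motion=[{"translation": [0, 0, 0], "angular": [0, 0, 0]}, {"translation": [0, 0, 0], "angular": [0, 0, 0]}])

```text
t: 12.7
tcp_pos: [607.3, 284.5, 145.2]
orientation: [[0.999, -0.042, -0.002], [-0.042, -0.999, -0.002], [-0.002, 0.002, -1.0]]
force: [-0.1, 0.5, -4.0]
width: 0.504
```

```bash
python3 - <<'E'
from meas import *
np.set_printoptions(precision=1,suppress=True)
s,f=snap("wrist");print(s["t"],s["q"],s["tcp_pos"],s["orientation"].round(3),s["force"],s["width"])
cv2.imwrite("pics/w5.png",f["frame"]);pickle.dump((s,f),open("w5.pkl","wb"))
z=s["tcp_pos"][2]-27.8+10
print("ztop",z,flange_holes(f,s,s["tcp_pos"][:2],z))
E
```

```text
12.7 [  -6.6   32.5  -31.8   89.9   18.5   63.1 -135.3] [607.3 284.5 145.2] [[ 1. -0. -0.]
 [-0. -1. -0.]
 [-0.  0. -1.]] [-0.1  0.5 -4. ] 0.5039010844652547
ztop 127.43455009433528 (array([612.4, 283.7, 127.4]), ((606.0789794921875, 283.5611877441406), 54.59917449951172), [(array([629.8, 317.2, 127.4]), array([ 22,  21, 354], dtype=int32), array([192.3, 227.4])), (array([626.1, 252.2, 127.4]), array([ 9, 17, 89], dtype=int32), array([342.9, 229.7])), (array([625.3, 242.4, 127.4]), array([12, 15, 47], dtype=int32), array([365.5, 230.3])), (array([615.1, 281.9, 127.4]), array([11, 15, 39], dtype=int32), array([275.3, 255.4])), (array([591.4, 321.5, 127.4]), array([  41,   83, 1675], dtype=int32), array([191.9, 305.3])), (array([588.3, 247.7, 127.4]), array([  40,   81, 1426], dtype=int32), array([351. , 305.3])), (array([572. , 285.4, 127.4]), array([ 16,  14, 181], dtype=int32), array([271.4, 337.8]))])
```

View pics/w5.png

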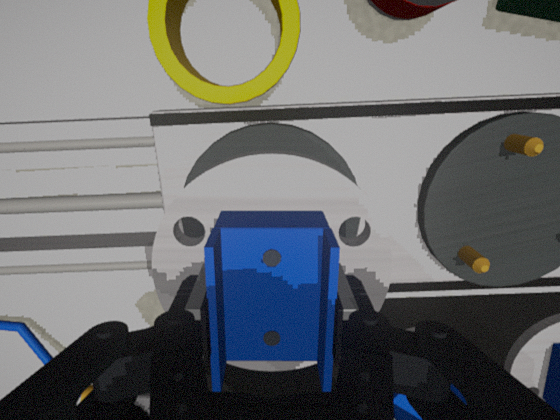

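The wrist view shows the flange held level, its far holes at (191,230) and (355,230), and plate_b's studs at (525,145) and (475,258). I refine plate positions from the stud cone tips across the saved views.

```bash
python3 - <<'E'
from meas import *
np.set_printoptions(precision=1,suppress=True)
for n in("w1","w4","w5","scene0","side0"):
    o=pickle.load(open(n+".pkl","rb"));s,f=o if isinstance(o,tuple) else (None,o)
    P=cloud(f,s);h,sa,v=cv2.split(hsv(f))
    ts={}
    for st,c,b in blobs((h>5)&(h<30)&(sa>90)&(v>60)&(P[...,2]>74)&(P[...,2]<92)&(abs(P[...,0]-610)<70)&(abs(P[...,1]-210)<150),4):
        q=P[b];t=q[q[:,2]>q[:,2].max()-5]
        if st[0]>0 and st[1]>1: ts.setdefault("c" if q[:,1].mean()>210 else "b",[]).append(t.mean(0))
    for k,p in ts.items():
        print(n,k,len(p),np.array(p).tolist().__len__() and np.array(p)[:,2].mean(), fit(np.array(p),M[k],(610,284 if k=="c" else 135)) if len(p)>1 else p)
E
```

```text
w1 c 4 82.132491002479 (np.float64(0.19), array([611., 284.]), np.float64(357.3))
w1 b 2 81.80599128439391 (np.float64(0.16), array([611.1, 135.1]), np.float64(11.4))
w4 c 4 81.67055377401792 (np.float64(0.39), array([610. , 285.4]), np.float64(357.3))
w4 b 2 81.00851546037292 (np.float64(0.48), array([610. , 136.3]), np.float64(10.5))
w5 b 2 81.75809661007791 (np.float64(0.33), array([612. , 135.6]), np.float64(11.5))
scene0 b 3 80.61077156967731 (np.float64(0.52), array([614.6, 135.3]), np.float64(11.5))
scene0 c 4 80.85043770991788 (np.float64(0.41), array([614.9, 284.7]), np.float64(357.2))
side0 b 3 82.6916142775914 (np.float64(0.48), array([611.8, 137. ]), np.float64(10.8))
side0 c 4 83.2069555680051 (np.float64(0.28), array([611.5, 287.2]), np.float64(357.6))
```

Emit:
servo_tool(motion=[{"translation": [0.42, 0, 1], "angular": [0, 0, 0.3]}, {"translation": [0.42, 0, 2], "angular": [0, 0, 0.3]}, {"translation": [0.42, 0, 2.8], "angular": [0, 0, 0.3]}, {"translation": [0.42, 0, 2.8], "angular": [0, 0, 0.3]}, {"translation": [0.42, 0, 2.8], "angular": [0, 0, 0.3]}])

```text
t: 13.17
tcp_pos: [611.7, 284.3, 117.7]
orientation: [[0.999, -0.05, -0.002], [-0.05, -0.999, -0.001], [-0.002, 0.001, -1.0]]
force: [-0.4, -0.3, -4.3]
width: 0.508
```

```bash
python3 - <<'E'
from meas import *
np.set_printoptions(precision=2,suppress=True)
s,f=snap("wrist");print(s["tcp_pos"],s["orientation"],s["force"])
cv2.imwrite("pics/w6.png",f["frame"])
E
```

```text
[611.67 284.34 117.72] [[ 1.   -0.05 -0.  ]
 [-0.05 -1.   -0.  ]
 [-0.    0.   -1.  ]] [-0.44 -0.25 -4.35]
```

View pics/w6.png

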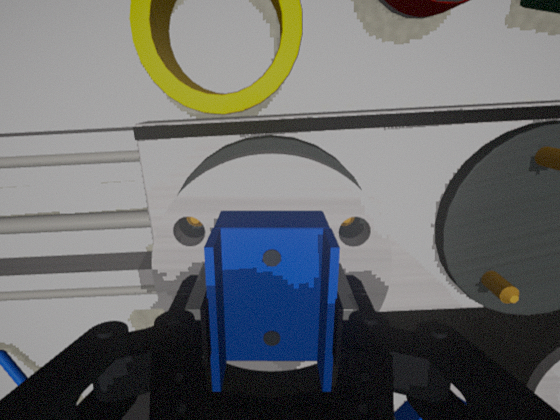

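Brass stud tips show inside both visible holes at (194,222) and (348,222). I check the alignment numerically.

```bash
python3 - <<'E'
from meas import *
np.set_printoptions(precision=1,suppress=True)
s,f=snap("wrist");h,sa,v=cv2.split(hsv(f))
zt=s["tcp_pos"][2]-27.8+10
for x0 in(165,330):
    m=np.zeros((420,560),bool);m[205:255,x0:x0+50]=1
    br=m&(h>5)&(h<30)&(sa>100)&(v>70);dk=m&(((v<110)&(h<100))|br|(v<90))&~((h>100)&(h<135)&(sa>110))
    print("stud",[(ray(f,c,83,s)[0],st) for st,c,b in blobs(br,5)])
    for st,c,b in blobs(cv2.morphologyEx(dk.astype(np.uint8),cv2.MORPH_CLOSE,np.ones((5,5))),60):
        print("hole",ray(f,c,zt,s)[0],st)
E
```

```text
stud [(array([631.5, 320.5,  83. ]), array([188, 217,  14,   9,  71], dtype=int32))]
hole [633.4 319.2 100.9] [173 217  32  29 699]
stud [(array([627.8, 246.6,  83. ]), array([342, 218,  13,   8,  62], dtype=int32))]
hole [629.8 247.6 100.9] [339 217  31  29 693]
```

Emit:
servo_tool(motion=[{"translation": [0, 0, 0.5], "angular": [0, 0, 0]}, {"translation": [0, 0, 0.8], "angular": [0, 0, 0]}, {"translation": [0, 0, 1.1], "angular": [0, 0, 0]}, {"translation": [0, 0, 1.4], "angular": [0, 0, 0]}, {"translation": [0, 0, 1.4], "angular": [0, 0, 0]}])

```text
t: 13.68
tcp_pos: [612.0, 284.5, 104.3]
orientation: [[0.999, -0.05, -0.001], [-0.05, -0.999, -0.001], [-0.001, 0.001, -1.0]]
force: [0.0, -0.4, -3.3]
width: 0.504
```

Emit:
servo_tool(motion=[{"translation": [0, 0, 0.3], "angular": [0, 0, 0]}, {"translation": [0, 0, 0.6], "angular": [0, 0, 0]}, {"translation": [0, 0, 0.9], "angular": [0, 0, 0]}, {"translation": [0, 0, 1.2], "angular": [0, 0, 0]}, {"translation": [0, 0, 1.2], "angular": [0, 0, 0]}])

```text
t: 14.1
tcp_pos: [612.0, 284.5, 92.3]
orientation: [[0.999, -0.05, -0.001], [-0.05, -0.999, -0.001], [-0.001, 0.001, -1.0]]
force: [0.9, -0.8, -3.6]
width: 0.5
```

Studs have entered with no contact force. Last few millimetres, then release.

Emit:
servo_tool(motion=[{"translation": [0, 0, 0.1], "angular": [0, 0, 0]}, {"translation": [0, 0, 0.2], "angular": [0, 0, 0]}, {"translation": [0, 0, 0.3], "angular": [0, 0, 0]}, {"translation": [0, 0, 0.3], "angular": [0, 0, 0]}])

```text
t: 14.43
tcp_pos: [612.4, 284.8, 90.1]
orientation: [[0.999, -0.05, -0.0], [-0.05, -0.999, -0.0], [-0.0, 0.0, -1.0]]
force: [0.0, -0.0, -4.3]
width: 0.506
```

Emit:
servo_tool(motion=[{"translation": [0, 0, 0], "angular": [0, 0, 0]}, {"translation": [0, 0, 0], "angular": [0, 0, 0]}, {"translation": [0, 0, 0], "angular": [0, 0, 0]}, {"translation": [0, 0, 0], "angular": [0, 0, 0]}, {"translation": [0, 0, 0], "angular": [0, 0, 0]}], hand=-1)

```text
t: 14.85
tcp_pos: [612.8, 285.1, 90.9]
orientation: [[0.999, -0.05, 0.001], [-0.05, -0.999, 0.0], [0.001, -0.0, -1.0]]
force: [0.4, 0.4, -0.1]
width: 0.996
```

Emit:
servo_tool(motion=[{"translation": [0, 0, -2], "angular": [0, 0, 0]}, {"translation": [0, 0, -5], "angular": [0, 0, 0]}, {"translation": [0, 0, -9], "angular": [0, 0, 0]}, {"translation": [0, 0, -13], "angular": [0, 0, 0]}, {"translation": [0, 0, -13], "angular": [0, 0, 0]}])

```text
t: 15.27
tcp_pos: [616.4, 288.1, 230.3]
orientation: [[0.999, -0.051, 0.014], [-0.051, -0.999, 0.008], [0.014, -0.008, -1.0]]
force: [0.8, 0.8, 1.8]
width: 0.998
```

```bash
python3 - <<'E'
from meas import *
np.set_printoptions(precision=2,suppress=True)
for i in range(1):
    s,f=snap("wrist");P=cloud(f,s);h,sa,v=cv2.split(hsv(f));r=np.hypot(P[...,0]-611,P[...,1]-285)
    w=(r<54)&(v>90)&(sa<60)&(P[...,2]>64)&(P[...,2]<90)
    A=np.c_[P[w][:,:2]-[611,285],np.ones(w.sum())];c=np.linalg.lstsq(A,P[w][:,2],rcond=None)[0]
    print(s["tcp_pos"],s["orientation"],"plane",c,w.sum(),cv2.minEnclosingCircle(P[w][:,:2].astype(np.float32)))
    # flange_b from here
    q=(P[...,2]<14)&(P[...,2]>6)&(v>90)&(sa<60)&(P[...,1]<90)&(P[...,0]<500)
    print("b",q.sum(),P[q].mean(0) if q.any() else None)
E
```

```text
[616.41 288.11 230.26] [[ 1.   -0.05  0.01]
 [-0.05 -1.    0.01]
 [ 0.01 -0.01 -1.  ]] plane [ 0.    0.   71.31] 7193 ((611.0894775390625, 284.8252258300781), 53.98465347290039)
b 2467 [458.36  41.88   9.15]
```

flange_c sits level at z≈71.3 (72 nominal), centred at (611.1,284.8). Next is flange_b.

Emit:
servo_tool(motion=[{"translation": [-7.9, 13.4, 0], "angular": [0, 0, 0]}, {"translation": [-7.9, 13.4, 0], "angular": [0, 0, 0]}, {"translation": [-7.9, 13.4, 0], "angular": [0, 0, 0]}, {"translation": [-7.9, 13.4, 0], "angular": [0, 0, 0]}, {"translation": [-7.9, 13.4, 0], "angular": [0, 0, 0]}])

```text
t: 15.73
tcp_pos: [523.5, 147.5, 218.5]
orientation: [[0.998, -0.057, -0.005], [-0.057, -0.998, -0.007], [-0.004, 0.008, -1.0]]
force: [-0.2, -0.6, -0.8]
width: 1.0
```

Emit:
servo_tool(motion=[{"translation": [-7.9, 13.4, 0], "angular": [0, 0, -4.5]}, {"translation": [-7.9, 13.4, 0], "angular": [0, 0, -4.5]}, {"translation": [-7.9, 13.4, 0], "angular": [0, 0, -4.5]}, {"translation": [-7.9, 13.4, 0], "angular": [0, 0, -4.5]}, {"translation": [-7.9, 13.4, 0], "angular": [0, 0, -4.5]}])

```text
t: 16.15
tcp_pos: [437.3, 19.1, 218.9]
orientation: [[1.0, 0.02, -0.005], [0.02, -1.0, -0.005], [-0.005, 0.005, -1.0]]
force: [0.5, -0.3, -0.1]
width: 1.003
```

Emit:
servo_tool(motion=[{"translation": [0, 0, 0], "angular": [0, 0, 0]}, {"translation": [0, 0, 0], "angular": [0, 0, 0]}])

```text
t: 16.32
tcp_pos: [441.6, 26.0, 220.2]
orientation: [[1.0, 0.029, 0.001], [0.029, -1.0, 0.001], [0.001, -0.001, -1.0]]
force: [0.9, 0.5, 1.1]
width: 0.999
```

```bash
python3 - <<'E'
from meas import *
np.set_printoptions(precision=1,suppress=True)
s,f=snap("wrist");print(s["t"],s["q"],s["tcp_pos"],s["orientation"].round(3))
cv2.imwrite("pics/w7.png",f["frame"]);pickle.dump((s,f),open("w7.pkl","wb"))
c,ci,o=flange_holes(f,s,(440.5,25));print(c,ci,o);print(fit([x[0] for x in o if x[1][2]>50],M["b"],(440.5,25)))
E
```

```text
16.3167 [ 21.3   3.6 -31.3 115.8   2.1  61.1 -99.2] [441.6  26.  220.2] [[ 1.  0.  0.]
 [ 0. -1.  0.]
 [ 0. -0. -1.]]
[441.5  24.3  10. ] ((438.5753173828125, 24.157373428344727), 54.216163635253906) [(array([478.6,  25.6,  10. ]), array([ 13,  14, 139], dtype=int32), array([273. , 137.5])), (array([414.1,  55.6,  10. ]), array([ 13,  11, 115], dtype=int32), array([240. , 203.8])), (array([416.2,  -8. ,  10. ]), array([ 12,  10, 101], dtype=int32), array([305.6, 203.6]))]
(np.float64(0.31), array([439. ,  24.5]), np.float64(1.7))
```

View pics/w7.png

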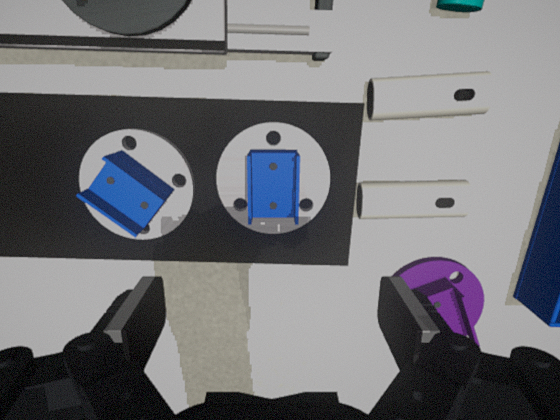

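The wrist view shows flange_b's three holes at (273,137), (240,204) and (306,204), and two housings at (428,96) and (413,199). Descend and grip.

Emit:
servo_tool(motion=[{"translation": [-0.26, 0.14, 4], "angular": [0, 0, 0]}, {"translation": [-0.26, 0.14, 8], "angular": [0, 0, 0]}, {"translation": [-0.26, 0.14, 12], "angular": [0, 0, 0]}, {"translation": [-0.26, 0.14, 13], "angular": [0, 0, 0]}, {"translation": [-0.26, 0.14, 13], "angular": [0, 0, 0]}])

```text
t: 16.78
tcp_pos: [436.5, 25.0, 87.7]
orientation: [[0.999, 0.031, -0.007], [0.031, -1.0, 0.001], [-0.007, -0.001, -1.0]]
force: [0.5, -0.2, 0.3]
width: 1.002
```

Emit:
servo_tool(motion=[{"translation": [0, 0, 2], "angular": [0, 0, 0]}, {"translation": [0, 0, 4], "angular": [0, 0, 0]}, {"translation": [0, 0, 6], "angular": [0, 0, 0]}, {"translation": [0, 0, 6.4], "angular": [0, 0, 0]}, {"translation": [0, 0, 6.4], "angular": [0, 0, 0]}])

```text
t: 17.2
tcp_pos: [439.7, 24.3, 27.0]
orientation: [[1.0, 0.029, 0.001], [0.029, -1.0, 0.0], [0.001, -0.0, -1.0]]
force: [0.0, -0.0, -0.3]
width: 1.004
```

Emit:
servo_tool(motion=[{"translation": [0, 0, 0], "angular": [0, 0, 0]}, {"translation": [0, 0, 0], "angular": [0, 0, 0]}, {"translation": [0, 0, 0], "angular": [0, 0, 0]}])

```text
t: 17.45
tcp_pos: [440.0, 23.8, 27.7]
orientation: [[1.0, 0.028, 0.003], [0.028, -1.0, -0.0], [0.003, 0.0, -1.0]]
force: [-0.4, -0.8, -0.2]
width: 1.0
```

Within 1 mm of the target; close and lift.

Emit:
servo_tool(motion=[{"translation": [0, 0, 0], "angular": [0, 0, 0]}, {"translation": [0, 0, 0], "angular": [0, 0, 0]}, {"translation": [0, 0, 0], "angular": [0, 0, 0]}, {"translation": [0, 0, 0], "angular": [0, 0, 0]}, {"translation": [0, 0, 0], "angular": [0, 0, 0]}], hand=1, newtons=70)

```text
t: 17.87
tcp_pos: [439.0, 23.8, 26.8]
orientation: [[1.0, 0.028, 0.001], [0.028, -1.0, -0.0], [0.001, 0.0, -1.0]]
force: [-1.4, 0.5, 5.7]
width: 0.511
```

Emit:
servo_tool(motion=[{"translation": [0, 0, 0], "angular": [0, 0, 0]}, {"translation": [0, 0, 0], "angular": [0, 0, 0]}, {"translation": [0, 0, 0], "angular": [0, 0, 0]}])

```text
t: 18.12
tcp_pos: [439.1, 23.8, 26.8]
orientation: [[1.0, 0.028, 0.001], [0.028, -1.0, -0.0], [0.001, 0.0, -1.0]]
force: [-0.5, -0.1, 5.7]
width: 0.506
```

Emit:
servo_tool(motion=[{"translation": [0, 0, -2], "angular": [0, 0, 0]}, {"translation": [0, 0, -5], "angular": [0, 0, 0]}, {"translation": [0, 0, -8], "angular": [0, 0, 0]}, {"translation": [0, 0, -11], "angular": [0, 0, 0]}, {"translation": [0, 0, -12], "angular": [0, 0, 0]}])

```text
t: 18.53
tcp_pos: [440.5, 24.0, 149.4]
orientation: [[1.0, 0.028, 0.006], [0.028, -1.0, -0.0], [0.006, 0.0, -1.0]]
force: [1.6, 0.4, -3.1]
width: 0.506
```

Emit:
servo_tool(motion=[{"translation": [3.5, -2.1, 0], "angular": [0, 0, -2]}, {"translation": [7, -4.2, 0], "angular": [0, 0, -4]}, {"translation": [10.5, -6.4, 0], "angular": [0, 0, -6]}, {"translation": [14, -8.5, 0], "angular": [0, 0, -8]}, {"translation": [17.4, -10.7, 0], "angular": [0, 0, -9.6]}])

```text
t: 18.95
tcp_pos: [610.2, 135.7, 144.0]
orientation: [[0.981, 0.195, -0.003], [0.195, -0.981, -0.001], [-0.003, 0.001, -1.0]]
force: [0.3, 0.7, -2.7]
width: 0.504
```

Emit:
servo_tool(motion=[{"translation": [0, 0, 0.5], "angular": [0, 0, 0]}, {"translation": [0, 0, 1], "angular": [0, 0, 0]}, {"translation": [0, 0, 1], "angular": [0, 0, 0]}, {"translation": [0, 0, 1], "angular": [0, 0, 0]}])

```text
t: 19.28
tcp_pos: [607.6, 134.0, 134.4]
orientation: [[0.981, 0.194, -0.004], [0.194, -0.981, -0.002], [-0.004, 0.001, -1.0]]
force: [-0.5, -0.0, -1.9]
width: 0.504
```

```bash
python3 - <<'E'
from meas import *
np.set_printoptions(precision=2,suppress=True)
s=get_state();print(s["tcp_pos"],s["orientation"],np.degrees(np.arctan2(s["orientation"][1,0],s["orientation"][0,0])),s["force"],s["width"])
E
```

```text
[607.64 134.04 134.37] [[ 0.98  0.19 -0.  ]
 [ 0.19 -0.98 -0.  ]
 [-0.    0.   -1.  ]] 11.176135487790877 [-0.48 -0.02 -1.95] 0.504310147841673
```

Emit:
servo_tool(motion=[{"translation": [0.38, -0.1, 0.5], "angular": [0, 0, 0]}, {"translation": [0.38, -0.1, 1], "angular": [0, 0, 0]}, {"translation": [0.38, -0.1, 1.7], "angular": [0, 0, 0]}, {"translation": [0.38, -0.1, 1.7], "angular": [0, 0, 0]}, {"translation": [0.38, -0.1, 1.7], "angular": [0, 0, 0]}])

```text
t: 19.7
tcp_pos: [612.4, 136.8, 118.6]
orientation: [[0.981, 0.194, -0.001], [0.194, -0.981, -0.001], [-0.001, 0.0, -1.0]]
force: [0.0, 0.0, -2.8]
width: 0.506
```

```bash
python3 - <<'E'
from meas import *
np.set_printoptions(precision=2,suppress=True)
s,f=snap("wrist");print(s["tcp_pos"],s["orientation"],s["force"])
cv2.imwrite("pics/w8.png",f["frame"]);pickle.dump((s,f),open("w8.pkl","wb"))
P=cloud(f,s);h,sa,v=cv2.split(hsv(f));z=s["tcp_pos"][2]-16.8
w=(np.hypot(P[...,0]-611,P[...,1]-136)<56)&(sa<70)&(v>80)&(abs(P[...,2]-z)<14)&(P[...,0]>600)
A=np.c_[P[w][:,:2]-[611,136],np.ones(w.sum())];print("plane",np.linalg.lstsq(A,P[w][:,2],rcond=None)[0],z,cv2.minEnclosingCircle(P[w][:,:2].astype(np.float32)))
E
```

```text
[612.41 136.81 118.62] [[ 0.98  0.19 -0.  ]
 [ 0.19 -0.98 -0.  ]
 [-0.    0.   -1.  ]] [ 0.01  0.   -2.83]
plane [ -0.01  -0.   101.28] 101.82452423575363 ((612.2183227539062, 136.2334442138672), 54.43751525878906)
```

View pics/w8.png

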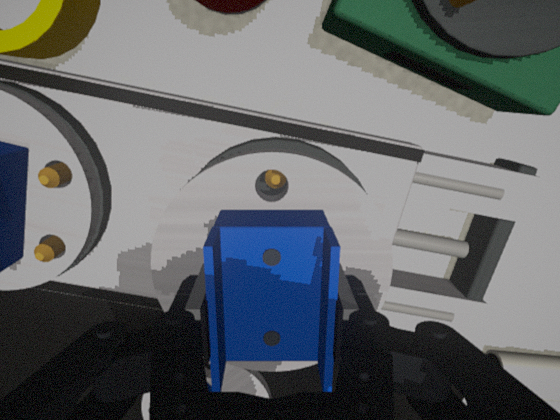

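The apex stud shows in its hole at (275,180), with the hole centred near (271,185). I work out the offset.

```bash
python3 - <<'E'
from meas import *
np.set_printoptions(precision=1,suppress=True)
s,f=pickle.load(open("w8.pkl","rb"));h,sa,v=cv2.split(hsv(f));m=np.zeros((420,560),bool);m[162:206,245:300]=1
br=m&(h>5)&(h<30)&(sa>100)&(v>70);dk=m&((v<100)|br)&~((h>100)&(h<135)&(sa>110))
print([(ray(f,c,83,s)[0],st) for st,c,b in blobs(br,5)],[(ray(f,c,101.5,s)[0],st) for st,c,b in blobs(cv2.morphologyEx(dk.astype(np.uint8),cv2.MORPH_CLOSE,np.ones((5,5))),60)])
E
```

```text
[(array([650.6, 142.9,  83. ]), array([265, 170,  21,  18, 264], dtype=int32))] [(array([651.6, 144.4, 101.5]), array([255, 170,  33,  31, 788], dtype=int32))]
```

Emit:
servo_tool(motion=[{"translation": [-0.14, 0.1, 0], "angular": [0, 0, 0]}, {"translation": [-0.14, 0.1, 0.4], "angular": [0, 0, 0]}, {"translation": [-0.14, 0.1, 0.7], "angular": [0, 0, 0]}, {"translation": [-0.14, 0.1, 1.1], "angular": [0, 0, 0]}, {"translation": [-0.14, 0.1, 1.4], "angular": [0, 0, 0]}])

```text
t: 20.17
tcp_pos: [611.7, 136.0, 104.7]
orientation: [[0.981, 0.195, -0.0], [0.195, -0.981, -0.0], [-0.0, 0.0, -1.0]]
force: [0.7, -0.2, -3.6]
width: 0.507
```

Emit:
servo_tool(motion=[{"translation": [0, 0, 0.3], "angular": [0, 0, 0]}, {"translation": [0, 0, 0.6], "angular": [0, 0, 0]}, {"translation": [0, 0, 0.9], "angular": [0, 0, 0]}, {"translation": [0, 0, 1.2], "angular": [0, 0, 0]}, {"translation": [0, 0, 1.2], "angular": [0, 0, 0]}])

```text
t: 20.58
tcp_pos: [611.4, 135.9, 92.4]
orientation: [[0.981, 0.195, -0.001], [0.195, -0.981, -0.0], [-0.001, 0.0, -1.0]]
force: [-0.2, -0.2, -3.4]
width: 0.505
```

Emit:
servo_tool(motion=[{"translation": [0, 0, 0.1], "angular": [0, 0, 0]}, {"translation": [0, 0, 0.2], "angular": [0, 0, 0]}, {"translation": [0, 0, 0.3], "angular": [0, 0, 0]}, {"translation": [0, 0, 0.3], "angular": [0, 0, 0]}])

```text
t: 20.92
tcp_pos: [611.9, 136.0, 90.2]
orientation: [[0.981, 0.195, -0.0], [0.195, -0.981, -0.0], [-0.0, 0.0, -1.0]]
force: [0.3, 0.5, -3.6]
width: 0.504
```

Emit:
servo_tool(motion=[{"translation": [0, 0, 0], "angular": [0, 0, 0]}, {"translation": [0, 0, 0], "angular": [0, 0, 0]}, {"translation": [0, 0, 0], "angular": [0, 0, 0]}, {"translation": [0, 0, 0], "angular": [0, 0, 0]}, {"translation": [0, 0, 0], "angular": [0, 0, 0]}], hand=-1)

```text
t: 21.33
tcp_pos: [612.2, 136.2, 90.7]
orientation: [[0.981, 0.195, 0.001], [0.195, -0.981, 0.0], [0.001, 0.0, -1.0]]
force: [-0.1, -0.2, 0.2]
width: 1.001
```

Emit:
servo_tool(motion=[{"translation": [0, 0, -2], "angular": [0, 0, 0]}, {"translation": [0, 0, -5], "angular": [0, 0, 0]}, {"translation": [0, 0, -9], "angular": [0, 0, 0]}, {"translation": [0, 0, -13], "angular": [0, 0, 0]}, {"translation": [0, 0, -13], "angular": [0, 0, 0]}])

```text
t: 21.75
tcp_pos: [616.5, 138.4, 229.6]
orientation: [[0.981, 0.194, 0.015], [0.194, -0.981, 0.004], [0.016, -0.001, -1.0]]
force: [1.0, 1.1, 0.5]
width: 1.001
```

```bash
cat > hous.py <<'E'
from meas import *
def housings(f,s,zmin=14,zmax=34,xr=(300,850),yr=(-240,0)):
    """white tubes on the bench: centre, long-axis azimuth, size"""
    P=cloud(f,s);h,sa,v=cv2.split(hsv(f))
    m=(P[...,2]>zmin)&(P[...,2]<zmax)&(sa<70)&(v>70)&(P[...,0]>xr[0])&(P[...,0]<xr[1])&(P[...,1]>yr[0])&(P[...,1]<yr[1])
    m=cv2.morphologyEx(m.astype(np.uint8),cv2.MORPH_OPEN,np.ones((3,3)))
    out=[]
    for st,c,b in blobs(m,200):
        q=P[b].astype(np.float32);(cx,cy),(a,bb),_=R=cv2.minAreaRect(q[:,:2].copy())
        B=cv2.boxPoints(R);e=max([B[1]-B[0],B[2]-B[1]],key=np.linalg.norm)
        out.append((round(cx,1),round(cy,1),round(np.degrees(np.arctan2(e[1],e[0]))%180,1),round(max(a,bb)),round(min(a,bb)),round(float(np.percentile(q[:,2],95)),1)))
    return out
E
python3 - <<'E'
from hous import *
np.set_printoptions(precision=2,suppress=True)
s,f=snap("wrist");P=cloud(f,s);h,sa,v=cv2.split(hsv(f))
for n,c0 in(("b",(611,136)),("c",(611,285))):
    w=(np.hypot(P[...,0]-c0[0],P[...,1]-c0[1])<56)&(v>80)&(sa<60)&(P[...,2]>64)&(P[...,2]<90)
    A=np.c_[P[w][:,:2]-c0,np.ones(w.sum())];print(n,"plane",np.linalg.lstsq(A,P[w][:,2],rcond=None)[0],w.sum(),cv2.minEnclosingCircle(P[w][:,:2].astype(np.float32)))
print(s["tcp_pos"],s["orientation"][:,0],s["q"])
s7,f7=pickle.load(open("w7.pkl","rb"));print("now",housings(f,s),"w7",housings(f7,s7))
g=grab_frame("scene");print("scene",housings(g,None));cv2.imwrite("pics/sc2.png",g["frame"])
g=grab_frame("side");print("side",housings(g,None))
E
```

```text
b plane [-0.    0.   71.32] 7566 ((611.696533203125, 135.83116149902344), 54.26947021484375)
c plane [-0.    0.01 71.46] 7219 ((611.6220092773438, 284.50799560546875), 54.72822570800781)
[616.53 138.35 229.58] [0.98 0.19 0.02] [   9.04   23.88  -34.32   91.55   14.39   68.08 -106.99]
now [(611.7, -10.3, np.float32(180.0), 130, 21, 30.1), (520.7, -108.7, np.float32(94.9), 102, 34, 25.8)] w7 [(568.0, -10.2, np.float32(0.3), 41, 20, 30.4), (519.4, -108.8, np.float32(94.9), 101, 36, 25.9), (425.4, -108.9, np.float32(93.2), 101, 35, 26.0)]
scene [(430.7, -107.0, np.float32(90.8), 100, 34, 25.6), (522.3, -107.5, np.float32(95.1), 100, 35, 25.7)]
side [(520.0, -107.1, np.float32(95.3), 103, 36, 27.8), (425.5, -105.2, np.float32(93.4), 107, 35, 27.8)]
```

Both flanges are seated flat at z≈71.4 and centred to within about 1 mm. Two housings are at (520,−109) with axis 95° and (425.5,−109) with axis 93°. Next is the first housing.

Emit:
servo_tool(motion=[{"translation": [-6.9, 11.1, 0], "angular": [0, 0, 0]}, {"translation": [-6.9, 11.1, 0], "angular": [0, 0, 0]}, {"translation": [-6.9, 11.1, 0], "angular": [0, 0, 0]}, {"translation": [-6.9, 11.1, 0], "angular": [0, 0, 0]}])

```text
t: 22.23
tcp_pos: [562.2, 3.7, 217.4]
orientation: [[0.983, 0.184, -0.007], [0.184, -0.983, -0.007], [-0.008, 0.006, -1.0]]
force: [0.1, -0.7, 0.1]
width: 1.001
```

Emit:
servo_tool(motion=[{"translation": [-6.9, 11.1, 0], "angular": [0, 0, -28]}, {"translation": [-6.9, 11.1, 0], "angular": [0, 0, -28]}, {"translation": [-6.9, 11.1, 0], "angular": [0, 0, -28]}, {"translation": [-6.9, 11.1, 0], "angular": [0, 0, -28]}, {"translation": [-6.9, 11.1, 0], "angular": [0, 0, -28]}])

```text
t: 22.65
tcp_pos: [516.3, -115.0, 217.9]
orientation: [[0.778, 0.629, -0.006], [0.629, -0.778, -0.002], [-0.006, -0.002, -1.0]]
force: [-0.3, -0.3, -0.3]
width: 1.001
```

Emit:
servo_tool(motion=[{"translation": [0, 0, 0], "angular": [0, 0, -28]}, {"translation": [0, 0, 0], "angular": [0, 0, -28]}, {"translation": [0, 0, 0], "angular": [0, 0, -28]}, {"translation": [0, 0, 0], "angular": [0, 0, -28]}, {"translation": [0, 0, 0], "angular": [0, 0, -28]}])

```text
t: 23.07
tcp_pos: [518.6, -108.6, 218.5]
orientation: [[0.386, 0.923, -0.003], [0.923, -0.386, 0.001], [-0.0, -0.003, -1.0]]
force: [-0.7, -0.4, 0.2]
width: 1.001
```

Emit:
servo_tool(motion=[{"translation": [0, 0, 0], "angular": [0, 0, -28]}, {"translation": [0, 0, 0], "angular": [0, 0, -28]}, {"translation": [0, 0, 0], "angular": [0, 0, -28]}, {"translation": [0, 0, 0], "angular": [0, 0, -28]}, {"translation": [0, 0, 0], "angular": [0, 0, -28]}])

```text
t: 23.48
tcp_pos: [518.9, -108.5, 219.1]
orientation: [[-0.09, 0.996, -0.002], [0.996, 0.09, 0.001], [0.001, -0.002, -1.0]]
force: [0.7, -0.1, 0.6]
width: 0.997
```

```bash
python3 - <<'E'
from hous import *
np.set_printoptions(precision=2,suppress=True)
s,f=snap("wrist");print(s["tcp_pos"],s["orientation"],np.degrees(np.arctan2(s["orientation"][1,0],s["orientation"][0,0])),s["q"])
print(housings(f,s));P=cloud(f,s);h,sa,v=cv2.split(hsv(f))
b=(h>105)&(h<130)&(sa>130)&(P[...,1]<-220);q=P[b]
print("tote",b.sum(),q.min(0),q.max(0),cv2.minAreaRect(q[q[:,2]>50][:,:2].astype(np.float32)))
for n in("scene0","side0"):
    g=pickle.load(open(n+".pkl","rb"));P=cloud(g);h,sa,v=cv2.split(hsv(g));b=(h>105)&(h<130)&(sa>130)&(P[...,1]<-220)&(P[...,2]>48)&(P[...,2]<62);print(cv2.minAreaRect(P[b][:,:2].astype(np.float32)))
cv2.imwrite("pics/w9.png",f["frame"])
E
```

```text
[ 518.94 -108.52  219.05] [[-0.09  1.   -0.  ]
 [ 1.    0.09  0.  ]
 [ 0.   -0.   -1.  ]] 95.16077152993289 [ 43.87  15.51 -43.32 105.03  11.71  64.16   1.58]
[(570.4, -9.9, np.float32(0.1), 46, 20, 30.3), (656.6, -9.9, np.float32(0.3), 32, 20, 30.3), (425.1, -108.3, np.float32(93.3), 100, 35, 26.1), (519.2, -108.4, np.float32(95.1), 100, 36, 26.0)]
tote 24552 [ 313.5  -400.28    0.38] [ 668.88 -237.71   55.95] ((476.15435791015625, -248.07559204101562), (332.72113037109375, 53.21683120727539), 6.306017875671387)
((493.7120361328125, -323.49017333984375), (159.79998779296875, 364.0359802246094), 87.8206787109375)
((935.9287719726562, -803.13037109375), (1241.043212890625, 1152.63232421875), 0.379606157541275)
```

View pics/w9.png

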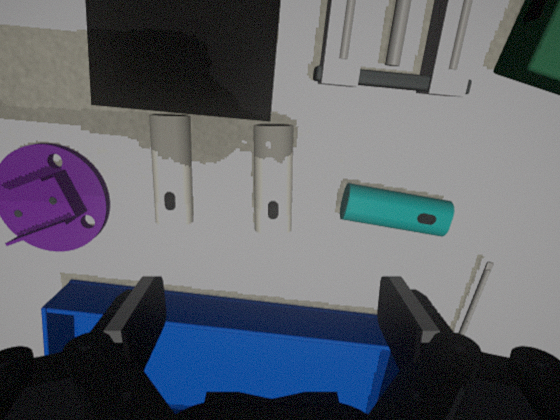

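The wrist view shows housings at (172,170) and (273,180), the tote at the bottom and the turquoise decoy at (395,210). Descend on the nearest housing.

Emit:
servo_tool(motion=[{"translation": [0, 0, 4], "angular": [0, 0, 0]}, {"translation": [0, 0, 8], "angular": [0, 0, 0]}, {"translation": [0, 0, 12], "angular": [0, 0, 0]}, {"translation": [0, 0, 15], "angular": [0, 0, 0]}, {"translation": [0, 0, 15], "angular": [0, 0, 0]}])

```text
t: 23.95
tcp_pos: [514.0, -108.0, 64.1]
orientation: [[-0.087, 0.996, -0.013], [0.996, 0.087, 0.003], [0.004, -0.013, -1.0]]
force: [-0.7, -0.6, 0.3]
width: 1.0
```

Emit:
servo_tool(motion=[{"translation": [0, 0, 1.5], "angular": [0, 0, 0]}, {"translation": [0, 0, 3], "angular": [0, 0, 0]}, {"translation": [0, 0, 4.5], "angular": [0, 0, 0]}, {"translation": [0, 0, 5.3], "angular": [0, 0, 0]}, {"translation": [0, 0, 5.3], "angular": [0, 0, 0]}])

```text
t: 24.37
tcp_pos: [519.2, -108.6, 16.9]
orientation: [[-0.089, 0.996, -0.002], [0.996, 0.089, -0.0], [0.0, -0.002, -1.0]]
force: [0.0, 0.3, 0.1]
width: 1.002
```

Emit:
servo_tool(motion=[{"translation": [0, 0, 0], "angular": [0, 0, 0]}, {"translation": [0, 0, 0], "angular": [0, 0, 0]}, {"translation": [0, 0, 0], "angular": [0, 0, 0]}, {"translation": [0, 0, 0], "angular": [0, 0, 0]}, {"translation": [0, 0, 0], "angular": [0, 0, 0]}], hand=1, newtons=35)

```text
t: 24.78
tcp_pos: [520.6, -108.7, 18.3]
orientation: [[-0.091, 0.996, 0.002], [0.996, 0.091, -0.001], [-0.001, 0.002, -1.0]]
force: [-0.4, 0.1, 4.4]
width: 0.408
```

Emit:
servo_tool(motion=[{"translation": [0, 0, 0], "angular": [0, 0, 0]}, {"translation": [0, 0, 0], "angular": [0, 0, 0]}, {"translation": [0, 0, 0], "angular": [0, 0, 0]}])

```text
t: 25.03
tcp_pos: [520.6, -108.8, 18.3]
orientation: [[-0.091, 0.996, 0.002], [0.996, 0.091, -0.001], [-0.001, 0.002, -1.0]]
force: [-0.5, -0.5, 5.1]
width: 0.405
```

Emit:
servo_tool(motion=[{"translation": [0, 0, -3], "angular": [0, 0, 0]}, {"translation": [0, 0, -6], "angular": [0, 0, 0]}, {"translation": [0, 0, -9], "angular": [0, 0, 0]}, {"translation": [0, 0, -11], "angular": [0, 0, 0]}, {"translation": [0, 0, -11], "angular": [0, 0, 0]}])

```text
t: 25.45
tcp_pos: [522.8, -108.7, 131.6]
orientation: [[-0.091, 0.996, 0.008], [0.996, 0.091, -0.002], [-0.003, 0.008, -1.0]]
force: [0.6, 0.6, -1.3]
width: 0.408
```

Emit:
servo_tool(motion=[{"translation": [-3, 0.5, 0], "angular": [0, 0, 0]}, {"translation": [-6, 0.8, 0], "angular": [0, 0, 0]}, {"translation": [-9, 1, 0], "angular": [0, 0, 0]}, {"translation": [-11, 1, 0], "angular": [0, 0, 0]}, {"translation": [-11, 1, 0], "angular": [0, 0, 0]}])

```text
t: 25.87
tcp_pos: [538.5, -223.7, 125.8]
orientation: [[-0.083, 0.997, -0.002], [0.997, 0.083, -0.003], [-0.002, -0.002, -1.0]]
force: [-0.5, -0.7, -1.5]
width: 0.409
```

Emit:
servo_tool(motion=[{"translation": [-3, 0.5, 0], "angular": [0, 0, 0]}, {"translation": [-6, 0.8, 0], "angular": [0, 0, 0]}, {"translation": [-9, 1, 0], "angular": [0, 0, 0]}, {"translation": [-10.6, 1, 0], "angular": [0, 0, 0]}, {"translation": [-10.6, 1, 0], "angular": [0, 0, 0]}])

```text
t: 26.28
tcp_pos: [557.8, -326.6, 125.9]
orientation: [[-0.085, 0.996, -0.002], [0.996, 0.085, -0.001], [-0.001, -0.002, -1.0]]
force: [-0.2, -0.7, -0.0]
width: 0.412
```

Emit:
servo_tool(motion=[{"translation": [0, 0, 0], "angular": [0, 0, 0]}, {"translation": [0, 0, 0], "angular": [0, 0, 0]}])

```text
t: 26.45
tcp_pos: [559.2, -319.3, 126.8]
orientation: [[-0.093, 0.996, -0.001], [0.996, 0.093, 0.002], [0.002, -0.001, -1.0]]
force: [-1.2, -0.1, -0.6]
width: 0.41
```

Emit:
servo_tool(motion=[{"translation": [0, 0, 2.5], "angular": [0, 0, 0]}, {"translation": [0, 0, 5], "angular": [0, 0, 0]}, {"translation": [0, 0, 7.5], "angular": [0, 0, 0]}, {"translation": [0, 0, 9], "angular": [0, 0, 0]}, {"translation": [0, 0, 9], "angular": [0, 0, 0]}])

```text
t: 26.87
tcp_pos: [556.8, -318.7, 33.8]
orientation: [[-0.094, 0.996, -0.006], [0.996, 0.094, 0.004], [0.005, -0.006, -1.0]]
force: [-0.2, -0.1, -1.1]
width: 0.409
```

Emit:
servo_tool(motion=[{"translation": [0, 0, 0.4], "angular": [0, 0, 0]}, {"translation": [0, 0, 0.8], "angular": [0, 0, 0]}, {"translation": [0, 0, 1.1], "angular": [0, 0, 0]}, {"translation": [0, 0, 1.1], "angular": [0, 0, 0]}])

```text
t: 27.2
tcp_pos: [559.7, -321.9, 26.9]
orientation: [[-0.091, 0.996, 0.001], [0.996, 0.091, -0.001], [-0.001, 0.001, -1.0]]
force: [-0.4, 0.2, -0.5]
width: 0.409
```

Emit:
servo_tool(motion=[{"translation": [0, 0, 0], "angular": [0, 0, 0]}, {"translation": [0, 0, 0], "angular": [0, 0, 0]}, {"translation": [0, 0, 0], "angular": [0, 0, 0]}, {"translation": [0, 0, 0], "angular": [0, 0, 0]}, {"translation": [0, 0, 0], "angular": [0, 0, 0]}], hand=-1)

```text
t: 27.62
tcp_pos: [559.5, -322.0, 26.6]
orientation: [[-0.091, 0.996, 0.0], [0.996, 0.091, -0.0], [-0.0, 0.0, -1.0]]
force: [-0.4, 0.2, -0.3]
width: 1.002
```

Emit:
servo_tool(motion=[{"translation": [0, 0, -4], "angular": [0, 0, 0]}, {"translation": [0, 0, -8], "angular": [0, 0, 0]}, {"translation": [0, 0, -12], "angular": [0, 0, 0]}, {"translation": [0, 0, -16], "angular": [0, 0, 0]}, {"translation": [0, 0, -18], "angular": [0, 0, 0]}])

```text
t: 28.03
tcp_pos: [561.6, -322.3, 212.2]
orientation: [[-0.091, 0.996, 0.007], [0.996, 0.091, -0.004], [-0.004, 0.007, -1.0]]
force: [1.6, -0.1, 0.6]
width: 0.999
```

```bash
python3 - <<'E'
from hous import *
np.set_printoptions(precision=2,suppress=True)
s,f=snap("wrist");print(s["t"],s["tcp_pos"],s["orientation"],s["q"])
print("w",housings(f,s,12,45,yr=(-450,-50)))
for n in("scene","side"):
    g=grab_frame(n);print(n,housings(g,None,12,45,yr=(-450,-50)))
E
```

```text
28.0333 [ 561.61 -322.28  212.18] [[-0.09  1.    0.01]
 [ 1.    0.09 -0.  ]
 [-0.    0.01 -1.  ]] [ 53.46  27.45 -38.12  89.98  17.9   68.32  17.17]
w [(739.7, -223.2, np.float32(84.0), 100, 7, 15.9), (558.5, -321.6, np.float32(94.8), 100, 35, 31.0)]
scene [(430.9, -106.9, np.float32(92.0), 100, 32, 25.6), (563.8, -319.7, np.float32(95.9), 100, 34, 30.1)]
side [(425.9, -107.2, np.float32(93.3), 102, 36, 27.9)]
```

Housing 1 is flat in the tote. Second housing now.

Emit:
servo_tool(motion=[{"translation": [11.2, -5.7, 0], "angular": [0, 0, 0]}, {"translation": [11.2, -5.7, 0], "angular": [0, 0, 0]}, {"translation": [11.2, -5.7, 0], "angular": [0, 0, 0]}, {"translation": [11.2, -5.7, 0], "angular": [0, 0, 0]}, {"translation": [11.2, -5.7, 0], "angular": [0, 0, 0]}])

```text
t: 28.6
tcp_pos: [490.0, -213.1, 204.6]
orientation: [[-0.095, 0.995, -0.004], [0.996, 0.095, 0.0], [0.001, -0.004, -1.0]]
force: [0.9, -1.1, -0.1]
width: 0.998
```

Emit:
servo_tool(motion=[{"translation": [11.2, -5.7, 0], "angular": [0, 0, 1.8]}, {"translation": [11.2, -5.7, 0], "angular": [0, 0, 1.8]}, {"translation": [11.2, -5.7, 0], "angular": [0, 0, 1.8]}, {"translation": [11.2, -5.7, 0], "angular": [0, 0, 1.8]}, {"translation": [11.2, -5.7, 0], "angular": [0, 0, 1.8]}])

```text
t: 29.02
tcp_pos: [424.7, -108.7, 205.9]
orientation: [[-0.062, 0.998, -0.001], [0.998, 0.062, -0.001], [-0.001, -0.001, -1.0]]
force: [1.0, -0.9, 0.5]
width: 1.003
```

Emit:
servo_tool(motion=[{"translation": [0, 0, 1], "angular": [0, 0, 0]}, {"translation": [0, 0, 2], "angular": [0, 0, 0]}, {"translation": [0, 0, 2], "angular": [0, 0, 0]}])

```text
t: 29.27
tcp_pos: [424.3, -110.1, 183.7]
orientation: [[-0.058, 0.998, -0.004], [0.998, 0.058, 0.003], [0.003, -0.004, -1.0]]
force: [-0.5, -0.6, 1.2]
width: 0.996
```

```bash
python3 - <<'E'
from hous import *
np.set_printoptions(precision=2,suppress=True)
s,f=snap("wrist");print(s["t"],s["tcp_pos"],s["orientation"],s["q"])
print("w",housings(f,s,12,45,yr=(-450,-50)))
E
```

```text
29.2667 [ 424.3  -110.13  183.71] [[-0.06  1.   -0.  ]
 [ 1.    0.06  0.  ]
 [ 0.   -0.   -1.  ]] [ 52.28   7.25 -46.05 118.41   6.07  56.94   6.42]
w [(424.7, -108.1, np.float32(93.1), 100, 36, 26.0), (540.7, -294.9, np.float32(75.9), 49, 13, 30.0)]
```

Emit:
servo_tool(motion=[{"translation": [0.1, 0, 4], "angular": [0, 0, 0]}, {"translation": [0.1, 0, 8], "angular": [0, 0, 0]}, {"translation": [0.1, 0, 11], "angular": [0, 0, 0]}, {"translation": [0.1, 0, 12], "angular": [0, 0, 0]}, {"translation": [0.1, 0, 12], "angular": [0, 0, 0]}])

```text
t: 29.73
tcp_pos: [423.5, -107.8, 64.0]
orientation: [[-0.06, 0.998, -0.005], [0.998, 0.06, 0.003], [0.003, -0.005, -1.0]]
force: [-0.1, 0.3, 0.2]
width: 0.997
```

Emit:
servo_tool(motion=[{"translation": [0, 0, 1.5], "angular": [0, 0, 0]}, {"translation": [0, 0, 3], "angular": [0, 0, 0]}, {"translation": [0, 0, 4], "angular": [0, 0, 0]}, {"translation": [0, 0, 4.7], "angular": [0, 0, 0]}, {"translation": [0, 0, 4.7], "angular": [0, 0, 0]}])

```text
t: 30.15
tcp_pos: [425.5, -108.3, 19.2]
orientation: [[-0.059, 0.998, -0.0], [0.998, 0.059, -0.0], [-0.0, -0.0, -1.0]]
force: [-0.4, 0.1, -0.3]
width: 1.003
```

Emit:
servo_tool(motion=[{"translation": [0, 0, 0], "angular": [0, 0, 0]}, {"translation": [0, 0, 0], "angular": [0, 0, 0]}, {"translation": [0, 0, 0], "angular": [0, 0, 0]}, {"translation": [0, 0, 0], "angular": [0, 0, 0]}, {"translation": [0, 0, 0], "angular": [0, 0, 0]}], hand=1, newtons=35)

```text
t: 30.57
tcp_pos: [425.9, -108.4, 20.0]
orientation: [[-0.059, 0.998, 0.001], [0.998, 0.059, -0.001], [-0.001, 0.001, -1.0]]
force: [-1.4, 0.1, 4.8]
width: 0.412
```

Emit:
servo_tool(motion=[{"translation": [0, 0, 0], "angular": [0, 0, 0]}, {"translation": [0, 0, 0], "angular": [0, 0, 0]}, {"translation": [0, 0, 0], "angular": [0, 0, 0]}])

```text
t: 30.82
tcp_pos: [425.9, -108.4, 20.0]
orientation: [[-0.059, 0.998, 0.001], [0.998, 0.059, -0.001], [-0.001, 0.001, -1.0]]
force: [-1.3, -0.2, 6.5]
width: 0.409
```

Emit:
servo_tool(motion=[{"translation": [0, 0, -3], "angular": [0, 0, 0]}, {"translation": [0, 0, -6], "angular": [0, 0, 0]}, {"translation": [0, 0, -9], "angular": [0, 0, 0]}, {"translation": [0, 0, -11], "angular": [0, 0, 0]}, {"translation": [0, 0, -11], "angular": [0, 0, 0]}])

```text
t: 31.23
tcp_pos: [428.3, -108.7, 133.1]
orientation: [[-0.059, 0.998, 0.008], [0.998, 0.059, -0.004], [-0.004, 0.007, -1.0]]
force: [0.5, -0.5, -0.8]
width: 0.413
```

Emit:
servo_tool(motion=[{"translation": [-3, -0.2, 0], "angular": [0, 0, 0]}, {"translation": [-6, -0.4, 0], "angular": [0, 0, 0]}, {"translation": [-9, -0.6, 0], "angular": [0, 0, 0]}, {"translation": [-10.7, -0.6, 0], "angular": [0, 0, 0]}, {"translation": [-10.7, -0.6, 0], "angular": [0, 0, 0]}])

```text
t: 31.65
tcp_pos: [424.6, -219.7, 128.3]
orientation: [[-0.053, 0.999, -0.001], [0.999, 0.053, -0.001], [-0.001, -0.001, -1.0]]
force: [-0.1, 0.4, -1.0]
width: 0.408
```

Emit:
servo_tool(motion=[{"translation": [-3, -0.2, 0], "angular": [0, 0, 0]}, {"translation": [-6, -0.4, 0], "angular": [0, 0, 0]}, {"translation": [-9, -0.6, 0], "angular": [0, 0, 0]}, {"translation": [-10.7, -0.6, 0], "angular": [0, 0, 0]}, {"translation": [-10.7, -0.6, 0], "angular": [0, 0, 0]}])

```text
t: 32.07
tcp_pos: [425.4, -326.0, 128.5]
orientation: [[-0.054, 0.999, -0.0], [0.999, 0.054, -0.001], [-0.0, -0.0, -1.0]]
force: [0.2, 0.2, -1.6]
width: 0.409
```

Emit:
servo_tool(motion=[{"translation": [0, 0, 0], "angular": [0, 0, 0]}, {"translation": [0, 0, 0], "angular": [0, 0, 0]}, {"translation": [0, 0, 0], "angular": [0, 0, 0]}])

```text
t: 32.32
tcp_pos: [426.4, -320.3, 129.1]
orientation: [[-0.062, 0.998, -0.0], [0.998, 0.062, 0.001], [0.001, -0.0, -1.0]]
force: [0.3, 0.3, -1.2]
width: 0.408
```

Emit:
servo_tool(motion=[{"translation": [0, 0, 2.5], "angular": [0, 0, 0]}, {"translation": [0, 0, 5], "angular": [0, 0, 0]}, {"translation": [0, 0, 7.5], "angular": [0, 0, 0]}, {"translation": [0, 0, 9], "angular": [0, 0, 0]}, {"translation": [0, 0, 9], "angular": [0, 0, 0]}])

```text
t: 32.73
tcp_pos: [424.0, -319.5, 36.4]
orientation: [[-0.062, 0.998, -0.005], [0.998, 0.062, 0.004], [0.005, -0.005, -1.0]]
force: [-0.0, 1.2, -1.0]
width: 0.413
```

Emit:
servo_tool(motion=[{"translation": [0, 0, 0.4], "angular": [0, 0, 0]}, {"translation": [0, 0, 0.8], "angular": [0, 0, 0]}, {"translation": [0, 0, 1.1], "angular": [0, 0, 0]}, {"translation": [0, 0, 1.1], "angular": [0, 0, 0]}])

```text
t: 33.07
tcp_pos: [426.4, -322.6, 28.7]
orientation: [[-0.06, 0.998, 0.001], [0.998, 0.06, -0.001], [-0.001, 0.001, -1.0]]
force: [-0.9, -0.5, -0.6]
width: 0.409
```

Emit:
servo_tool(motion=[{"translation": [0, 0, 0], "angular": [0, 0, 0]}, {"translation": [0, 0, 0], "angular": [0, 0, 0]}, {"translation": [0, 0, 0], "angular": [0, 0, 0]}, {"translation": [0, 0, 0], "angular": [0, 0, 0]}, {"translation": [0, 0, 0], "angular": [0, 0, 0]}], hand=-1)

```text
t: 33.48
tcp_pos: [426.2, -322.7, 28.6]
orientation: [[-0.06, 0.998, 0.0], [0.998, 0.06, -0.0], [-0.0, 0.0, -1.0]]
force: [0.9, 0.1, -1.6]
width: 0.999
```

Emit:
servo_tool(motion=[{"translation": [0, 0, -4], "angular": [0, 0, 0]}, {"translation": [0, 0, -8], "angular": [0, 0, 0]}, {"translation": [0, 0, -12], "angular": [0, 0, 0]}, {"translation": [0, 0, -16], "angular": [0, 0, 0]}, {"translation": [0, 0, -20], "angular": [0, 0, 0]}])

```text
t: 33.9
tcp_pos: [425.8, -322.1, 230.3]
orientation: [[-0.06, 0.998, 0.0], [0.998, 0.06, -0.0], [-0.0, -0.0, -1.0]]
force: [0.2, -1.1, -0.4]
width: 1.001
```

```bash
python3 - <<'E'
from hous import *
np.set_printoptions(precision=2,suppress=True)
s,f=snap("wrist");print(s["t"],s["tcp_pos"],s["q"])
print("w",housings(f,s,12,50,yr=(-450,-50)))
for n in("scene","side"):
    g=grab_frame(n);print(n,housings(g,None,12,50,yr=(-450,-50)),housings(g,None,14,34,xr=(250,1000),yr=(-700,700)))
    P=cloud(g);h,sa,v=cv2.split(hsv(g))
    for k,c0,z in(("b",(613,136),72),("c",(613,285),72),("a",(431,155),10)):
        w=(np.hypot(P[...,0]-c0[0],P[...,1]-c0[1])<58)&(v>80)&(sa<60)&(abs(P[...,2]-z)<7)
        A=np.c_[P[w][:,:2]-c0,np.ones(w.sum())];print(k,np.linalg.lstsq(A,P[w][:,2],rcond=None)[0],cv2.minEnclosingCircle(P[w][:,:2].astype(np.float32)))
    cv2.imwrite(f"pics/{n}9.png",g["frame"])
a=cv2.imread("pics/scene9.png")[140:320,60:430];b=cv2.imread("pics/side9.png")[60:400,120:450]
cv2.imwrite("pics/fin.png",np.hstack([cv2.resize(a,(430,209)),np.zeros((209,1,3),np.uint8),cv2.resize(b,(203,209))]) if 0 else np.vstack([cv2.resize(a,(740,300)),cv2.resize(b,(740,300))])[:600])
E
```

```text
33.9 [ 425.82 -322.06  230.32] [ 67.31  14.76 -41.02 103.91  10.62  65.23  26.2 ]
w [(425.3, -322.6, np.float32(92.9), 101, 35, 31.0), (557.9, -321.6, np.float32(94.8), 100, 36, 30.8)]
scene [(429.9, -320.6, np.float32(93.8), 100, 34, 30.3), (563.9, -319.7, np.float32(95.8), 100, 34, 30.1)] [(429.9, -320.6, np.float32(93.8), 100, 34, 30.3), (567.7, 532.2, np.float32(90.0), 335, 36, 31.3), (568.6, 24.5, np.float32(89.7), 83, 36, 30.7), (563.9, -319.7, np.float32(95.8), 100, 34, 30.1), (658.1, 525.2, np.float32(90.3), 349, 36, 31.2), (667.7, 131.0, np.float32(84.3), 301, 40, 32.2)]
b [-0.01  0.   70.56] ((614.0254516601562, 136.1942138671875), 55.16080093383789)
c [-0.02  0.   70.79] ((613.574462890625, 285.5452880859375), 55.38554382324219)
a [ 0.01 -0.    8.09] ((430.8870544433594, 155.40310668945312), 55.83959197998047)
side [] [(566.2, 10.9, np.float32(101.7), 61, 40, 32.3), (657.4, 462.2, np.float32(89.5), 217, 32, 32.9), (612.7, 451.4, np.float32(89.9), 191, 12, 21.8), (567.4, 448.0, np.float32(90.0), 189, 32, 33.0)]
b [-0.    0.   72.26] ((611.9041748046875, 137.88372802734375), 56.071712493896484)
c [-0.  -0.  72.3] ((612.09326171875, 286.17236328125), 55.15272903442383)
a [ 0.   -0.   10.26] ((429.8058776855469, 156.77285766601562), 55.2371826171875)
```

View pics/scene9.png

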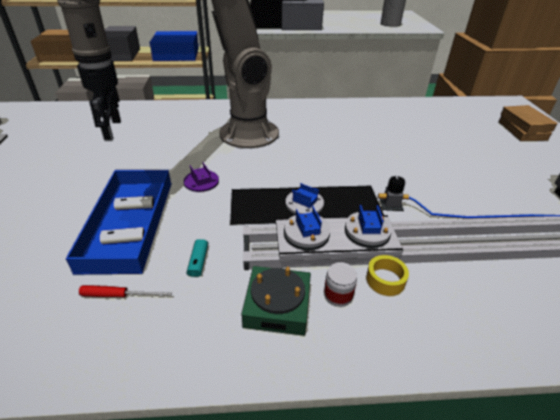

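The scene view shows both housings in the tote at (133,202) and (122,236), and flanges with brass stud tips on both carriage plates. flange_a is on the mat and the bystanders are in place. One last check of the knob pointer angle from the saved views.

```bash
python3 - <<'E'
from meas import *
for n in("w1","w3","w4"):
    s,f=pickle.load(open(n+".pkl","rb"));P=cloud(f,s);h,sa,v=cv2.split(hsv(f))
    t=(np.hypot(P[...,0]-445,P[...,1]-405)<20)&(P[...,2]>84)&(P[...,2]<92)
    w=t&(v>110);q=P[w];k=P[t];c=np.array(cv2.minEnclosingCircle(k[:,:2].astype(np.float32))[0])
    L=cv2.fitLine(q[:,:2].astype(np.float32),cv2.DIST_L2,0,.01,.01).ravel()[:2];d=q[:,:2].mean(0)-c
    L*=np.sign(L@d);print(n,w.sum(),c.round(1),"pointer az",np.degrees(np.arctan2(L[1],L[0])).round(1),np.degrees(np.arctan2(d[1],d[0])).round(1))
E
```

```text
w1 64 [445. 405.] pointer az 83.3 91.5
w3 86 [444.9 405.1] pointer az 173.6 171.1
w4 126 [445. 405.] pointer az 173.6 170.1
```

```bash
python3 -c "
from rig import *
print(finish_job())"
```

```text
the job is handed in; nothing more can be done
None
```

The changeover is done and handed in at about 34 s. All my last checks passed, but the hand-in reports no verdict.

- **Knob:** I turned it anticlockwise about 90° until the torque jumped from 0.07 to 0.78 N m and the pads slipped. That is how I know it reached the stop; the stop's pointer position isn't given, so I couldn't confirm it by eye. After release the pointer read about 174° in two views. This was done before anything was picked up.
- **Flanges:** flange_c is on plate_c and flange_b is on plate_b. The wrist camera put both within about 1 mm of centre. Their tops read 71.3 to 71.5 mm (72 mm when flush), and both are level. The side camera agreed on height, but the scene camera read 1 to 1.5 mm lower and placed them about 2 to 3 mm off in x; I put this down to that camera's calibration.
- **Third flange:** flange_a lies flat on the mat where it was, since its plate is the spare on the stand.
- **Housings:** two white housings were present, and both lie flat in the tote. Their tops are at 31 mm, so they rest on the floor.
- **Left alone:** in the last scene picture the ink tin, tape, screwdriver and the purple and turquoise look-alikes appear where they were. The gripper is open and clear of everything.

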